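# Refit the roller head's collars from the propped parts bin

### The job

Lift the lid of the parts bin and prop it on its stay, and with the lid propped take out every collar in the bin and thread them down the roller head's spindle, the largest at the bottom and then in order of falling diameter, each fully home before the next. Then fold the stay right down again and leave the lid fully shut; do not disturb the jar, the reel or the wrench.

Things in the scene. Friction and masses are not known exactly. Their poses are not given: they have to be found in the camera images.
- bin: fixed grey parts bin, open box 230 mm (its x) by 245 mm (its y) by 55 mm high, walls 4 mm, floor 6 mm thick; origin: centre of its underside. Front (lid bar) faces its own -x, the lid's hinge runs along its +x top rim, the stay is outside its +y wall
- well (a point): centre of the floor of the recessed well inside the bin in which the collars stand: 67 mm along the bin's x, 237 mm (the whole inner width) along y, floor 6 mm above the bin's underside. Before and behind the well lie rubber ledges 4 mm higher; the front ledge is 32 mm wide up to the front wall. Axes as the bin
- lid (a joint): red lid's hinge, rad: 0 shut, 1.5 upper stop, about 1.3 to 1.33 when propped. Lid: 350 g, 7 mm thick, 232 mm from hinge to front edge, overhanging the bin's +y side by 22 mm (over the stay). A damper of 5.8 N m s/rad resists fast lifting (keep to 0.25 rad/s) and lets the free lid sink slowly: some 9 s from 1.45 to 1.33 rad, 25 to 30 s from 1.3 to shut
- lid_bar (a point): middle of the lid's black round bar handle: 10 mm thick, 102 mm clear length, parallel to the hinge, 33 mm in front of the lid's front edge in the plane of the lid (28 mm free gap), 265 mm from the hinge. As the lid opens it moves up and towards the bin's +x. Axes: the bin's, turned about y by the lid angle
- lid_hinge (a point): middle of the lid's hinge line: bin frame x = 115 mm, y = 0, z = 55 mm; axes as lid_bar
- stay (a joint): pivot of the steel stay (prop arm), rad: 0 folded level along the bin's +y side pointing to the bin's front, 1.57 upright and at its stop. Pivot friction (0.08 N m) keeps it where it is left. To pass the catch block under the lid it needs the lid at 1.38 rad or more. With the stay left at its stop the sinking lid settles on its tip and the block holds it; stay then 1.52 to 1.57
- stay_bar (a point): point to grip on the stay's yellow round bar: 10 mm thick, parallel to the hinge, sticking 84 mm out to the bin's +y from the stay, 100 mm from the pivot. The point is 26 mm from the bar's free end, 46 mm beyond the lid's side edge. It moves up and towards the bin's +x as the stay is raised. Axes: the bin's, turned about y by the stay angle
- stay_pivot (a point): point on the stay's pivot line abreast of stay_bar (100 mm from it); bin frame x = 74 mm, z = 35 mm. The stay's round tip (10 mm) lies 163 mm from the pivot
- collar50: a plain collar (thick ring) 16 mm high with a 17 mm bore, cream, 50 mm outside diameter; origin at the centre of its underside, z along its axis (up as it stands). It may be absent (None). It starts standing upright in the recessed well of the bin
- collar44: a plain collar (thick ring) 16 mm high with a 17 mm bore, blue, 44 mm outside diameter; origin at the centre of its underside, z along its axis (up as it stands). It may be absent (None). It starts standing upright in the recessed well of the bin
- collar38: a plain collar (thick ring) 16 mm high with a 17 mm bore, green, 38 mm outside diameter; origin at the centre of its underside, z along its axis (up as it stands). It may be absent (None). It starts standing upright in the recessed well of the bin
- collar32: a plain collar (thick ring) 16 mm high with a 17 mm bore, brass, 32 mm outside diameter; origin at the centre of its underside, z along its axis (up as it stands). It may be absent (None). It starts standing upright in the recessed well of the bin
- head: fixed roller head: aluminium plate 150 mm (its x) by 290 mm (its y, -215 to +75 mm), 12 mm thick, with an upright spindle at its origin and a red guard box 100 x 85 x 100 mm centred 155 mm to the -y side of it; a low roller and knob (80 mm high) stand 100 to 117 mm off on that side. Origin on the table under the spindle
- spindle_foot (a point): centre of the spindle's foot, on the plate's top; z up along the spindle, which is 12 mm thick
- spindle_top (a point): tip of the spindle, 66 mm above its foot; the last 8 mm are a cone
- glue_jar: amber jar with white cap, 64 mm across, 90 mm high, a bystander; origin at its underside
- edging_reel: brown reel of edging lying flat, 110 mm across, 22 mm high, a bystander; origin at its underside
- wrench: wrench, 180 mm long, lying flat along its x, a bystander; origin at its middle, underside

How it is judged:
On the way, in this order (a step that is already met when the one before it is completed fails the run):
1. the lid rests propped on the stay, with the robot off both (value of joint lid between 1.2 and 1.4 rad and value of joint stay above 1.45 rad and contact force between lid and stay above 0.1 N and contact force between each of the arm, the fingers and lid below 0.05 N and contact force between each of the arm, the fingers and stay below 0.05 N), for 0.4 s.
2. the large cream 50 mm collar is threaded down the spindle, fully home and let go (horizontal distance between collar50 and spindle_foot below 0.005 m and z of collar50 in the frame of spindle_foot below 0.004 m and angle between collar50's own z axis and vertical below 0.12 rad and contact force between the fingers and collar50 below 0.05 N), for 0.2 s.
3. the blue 44 mm collar is threaded down the spindle, fully home and let go (horizontal distance between collar44 and spindle_foot below 0.005 m and z of collar44 in the frame of spindle_foot below 0.02 m and angle between collar44's own z axis and vertical below 0.12 rad and contact force between the fingers and collar44 below 0.05 N), for 0.2 s.
4. the green 38 mm collar is threaded down the spindle, fully home and let go (horizontal distance between collar38 and spindle_foot below 0.005 m and z of collar38 in the frame of spindle_foot below 0.036 m and angle between collar38's own z axis and vertical below 0.12 rad and contact force between the fingers and collar38 below 0.05 N), for 0.2 s.
5. the small brass 32 mm collar is threaded down the spindle, fully home and let go (horizontal distance between collar32 and spindle_foot below 0.005 m and z of collar32 in the frame of spindle_foot below 0.052 m and angle between collar32's own z axis and vertical below 0.12 rad and contact force between the fingers and collar32 below 0.05 N), for 0.2 s.
At the end, for the whole second after the job is handed in: Lid shut (below 0.05 rad), stay folded (below 0.12 rad), every collar present on the spindle: within 5 mm of its axis, upright (0.12 rad), no more than 4 mm above where it seats if all larger ones were below it, larger always below smaller, let go and at rest (all of step 2 and all of step 3 and all of step 4 and all of step 5 and value of joint lid below 0.05 rad and value of joint stay below 0.12 rad and linear speed of each of collar50, collar44, collar38, collar32 below 0.02 m/s and z of each of collar44, collar38, collar32 in the frame of collar50 above 0.012 m and z of each of collar38, collar32 in the frame of collar44 above 0.012 m and z of collar32 in the frame of collar38 above 0.012 m); the robot touches nothing.
It fails at once if a collar is taken hold of in the bin while the stay is not raised (value of joint stay below 1.4 rad and ((contact force between the fingers and collar50 above 0.5 N and horizontal distance between collar50 and well below 0.14 m) or (contact force between the fingers and collar44 above 0.5 N and horizontal distance between collar44 and well below 0.14 m) or (contact force between the fingers and collar38 above 0.5 N and horizontal distance between collar38 and well below 0.14 m) or (contact force between the fingers and collar32 above 0.5 N and horizontal distance between collar32 and well below 0.14 m))).
It fails at once if the jar, the reel or the wrench is moved more than 30 mm (distance of any of glue_jar, edging_reel, wrench from where it was at the start of the episode above 0.03 m).
Of collar50, collar44, collar38, collar32 only 2 to 4 are there at a start; the rules pass over those that are not, and their reading is None.
At some moment in a run one of collar50, collar44, collar38, collar32 may be knocked a few centimetres aside while the robot is not near it.
It also fails if it takes over 210 s, if anything falls off the work surface, if the arm or the gripper's body presses on something with over 40 N, if the wrist force passes 120 N, or if a joint passes its speed limit or range.

### The arm

A 6-joint arm with a two-finger parallel gripper is mounted at the origin on the work surface. World frame = base frame: x ahead of the robot, y to its left, z up, the work surface at z = 0. Lengths are in m, angles in rad, forces in N, time in s.
With the tool pointing down it reaches from about 0.35 to 0.925 m from the base axis. Payload 6.4 kg.
Tool frame: the origin (TCP) lies at the very end of the fingers, on their centre line; the grasp point (between the pads) lies 19 mm behind it (arm.hold_point_z is the z of the grasp point in the tool frame, in m); z points along the fingers, y is the direction in which the jaws open and shut (so a half turn about z gives the same grasp; the last joint's range is limited). The gripper opens to 85 mm and grips with 20 to 120 N. Pads are 22 mm wide; open, the fingers measure 114 mm over their backs; the gripper's body (76 mm by 85 mm) begins 54 mm behind the grasp point. The pads swing forward as they close: fully open they stand 13 mm farther back than shut.
Start: joints at [1.131, 0.245, 1.558, -0, 1.339, -0.174], TCP at [0.171, 0.627, 0.231] pointing down, gripper open.
Joint ranges: [-3.13, 3.13], [-1.02, 2.26], [0.13, 2.54], [-0.95, 4.09], [0.21, 2.88], [-2.74, 2.74]. Speed limits (rad/s): [2.57, 2.57, 3.14, 3.14, 3.14, 3.14].

### API

Orientations are given as a unit quaternion [w, x, y, z].
In Python, from workcell import arm gives the robot as it stands. The module is installed in compiled form; this text tells all that it offers.
- The arm moves only by the tool jog_arm, never from a script. Its argument "rows" is a list of rows, each an object with "xyz": the shift along the world's x, y, z in m, a list of three; "twist": the turn, a rotation vector about the world's x, y, z in degrees, a list of three. In form: [{"xyz": [tx, ty, tz], "twist": [wx, wy, wz]}, ...]. A call has 1 to 20 rows; each row is the pose to reach, as a shift and turn from the pose commanded when the call began; what a row does not reach only later rows make up. A row lasts 1/12 s, in which the tool goes at most 41.7 mm and 7.16 degrees, less where a joint would pass 70% of its speed; a pose out of reach is approached as far as the arm can. A call with a gripper value outside its range is refused whole. "jaw" is the opening, from 0 (shut) to 1 (fully open), set as the call begins (left out, the last holds). The fingers move at their own pace and stop on an object; "force" is the grip in N (left out, the last holds). Time passes only in rows, so rows that repeat a pose let the fingers close. It gives the time, the measured TCP pose, the force and the opening at its end, in the units of the state.
- arm.read_state(): the state, without advancing time (a new reading comes with each control period).
- arm.camera(name): name is "scene" or "top"; returns the picture (420x560x3 uint8, red, green, blue); there is no depth.
- arm.camera_info(name): a dict with "mtx" (3x3 intrinsics, pixels), "R" (3x3) and "t" (3): a world point X has camera coordinates R X + t. Camera axes: x right, y down, z forward; pixel columns grow to the right and rows downward; lengths in m; the calibration is good to about 2 mm. A picture is of the moment at which its call begins. camera_info takes no time and is no camera call.
- arm.sign_off(): hands the job in, once; it reports no verdict.
The state is a dict: "clock": time; "q": joint angles; "joint_vel": joint speeds; "effort": joint torques, N m; "tool_pos": TCP position; "tool_rot": TCP orientation; "contact_force": force on the tool from outside, world axes, zero at the start; "wrist_torque": the same for the moment, N m; "finger_gap": finger opening in m.
Only numpy, scipy, OpenCV 4.12 (cv2) and the standard library are available. Lean on these libraries where they do the work, as an engineer would, in place of code of your own. Each camera call takes 0.05 s, during which the arm holds its last target.

## Working session

There is one attempt and no reset: what is moved stays moved. The work goes in short steps, Python scripts to look and compute and a tool call to move; the robot and the scene stay as the last step left them, time stands still between calls to the robot, and variables do not carry over. Pictures are saved under pics/ and viewed, and the job is handed in when it is done.

Besides the shell and the picture viewer there is one more tool, called after "Emit:" by a JSON object that holds its "api" and its "payload". jog_arm: Moves the arm, as the interface text tells. Its arguments: {"type":"object","properties":{"rows":{"type":"array","items":{"type":"object","properties":{"xyz":{"type":"array","items":{"type":"number"}},"twist":{"type":"array","items":{"type":"number"}}}}},"jaw":{"type":"number"},"force":{"type":"number"}},"required":["rows"]}

```bash
mkdir -p pics
python3 - <<'E'
from workcell import arm
import cv2
for n in ("scene","top"):
    im=arm.camera(n); cv2.imwrite(f"pics/{n}0.png",im[:,:,::-1])
    i=arm.camera_info(n); print(n,i)
print(arm.read_state(), arm.hold_point_z)
E
```

```text
scene {'mtx': array([[407.62919367,   0.        , 283.22108308],
       [  0.        , 407.62919367, 207.23654555],
       [  0.        ,   0.        ,   1.        ]]), 'R': array([[ 0.57814323,  0.81592079,  0.00486626],
       [ 0.4566406 , -0.31861126, -0.83064206],
       [-0.67618768,  0.48245221, -0.5567855 ]]), 't': array([-0.32843947, -0.19735948,  1.48109958])}
top {'mtx': array([[439.69210848,   0.        , 273.62423083],
       [  0.        , 439.69210848, 216.00136997],
       [  0.        ,   0.        ,   1.        ]]), 'R': array([[-0.02660965, -0.9996162 ,  0.00770532],
       [-0.99399644,  0.02564016, -0.10636564],
       [ 0.10612726, -0.01048941, -0.99429723]]), 't': array([3.91116407e-04, 5.83917425e-01, 1.25042676e+00])}
{'clock': 0.1, 'q': array([ 1.13094594e+00,  2.45779027e-01,  1.55889885e+00, -2.00852736e-06,
        1.33869949e+00, -1.74092822e-01]), 'joint_vel': array([ 0.00059409, -0.00063894, -0.00270477,  0.00029772,  0.00154936,
        0.00031495]), 'effort': array([-8.31199395e-04, -4.30668211e+01, -3.27130759e+01, -1.57939626e-04,
        2.90487777e-03,  1.90098586e-05]), 'tool_pos': array([0.17048828, 0.62671995, 0.23026464]), 'tool_rot': array([-2.68714466e-04,  1.32487808e-01,  9.91184233e-01, -8.50935864e-04]), 'contact_force': array([ 0.53892795,  0.86856273, -0.82200676]), 'wrist_torque': array([0.02756621, 0.02043572, 0.01072362]), 'finger_gap': 0.08567560780886332} -0.0187
```

View pics/scene0.png

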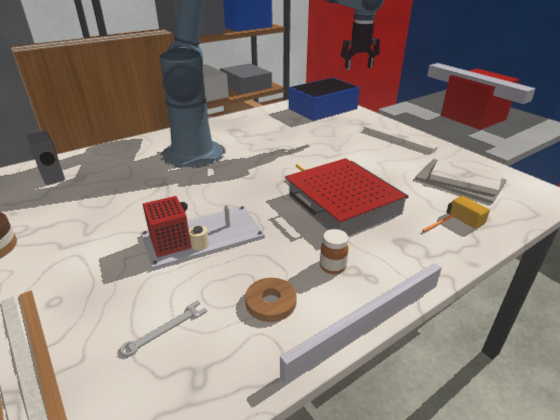

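View pics/top0.png

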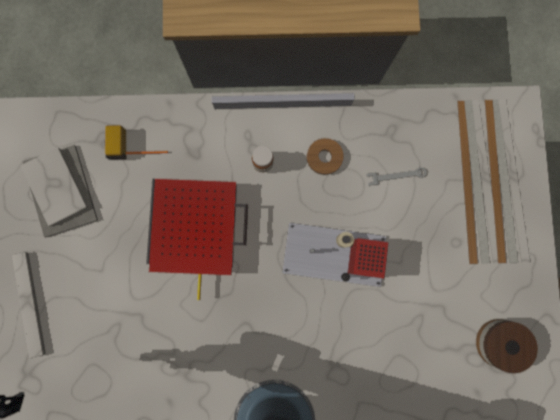

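The bin is left of centre in the top view with its bar facing image right, which is world -y. The head is at about (335,255), and the jar, reel and wrench are along the upper side. Next I'll enlarge crops.

```bash
cat > h.py <<'E'
import numpy as np, cv2
from scipy.spatial.transform import Rotation as Ro
from scipy.optimize import least_squares
def info(n):
    from workcell import arm
    return arm.camera_info(n)
def proj(n,X):
    i=info(n); X=np.atleast_2d(X); c=X@i["R"].T+i["t"]; p=c@i["mtx"].T; return p[:,:2]/p[:,2:]
def back(n,uv,z):
    i=info(n); uv=np.atleast_2d(uv).astype(float)
    d=np.c_[uv,np.ones(len(uv))]@np.linalg.inv(i["mtx"]).T@i["R"]; C=-i["R"].T@i["t"]
    return C+d*((z-C[2])/d[:,2])[:,None]
def snap(n,name):
    from workcell import arm
    im=arm.camera(n)[:,:,::-1].copy(); cv2.imwrite(f"pics/{name}.png",im); return im
def crop(src,dst,x0,y0,x1,y1,k):
    im=cv2.imread(f"pics/{src}.png")[y0:y1,x0:x1]
    im=cv2.resize(im,None,fx=k,fy=k,interpolation=cv2.INTER_CUBIC)
    for v in range((x0+19)//20*20,x1,20): cv2.putText(im,str(v),((v-x0)*k,10),0,.35,(255,0,255),1); im[:4,(v-x0)*k]=(255,0,255)
    for v in range((y0+19)//20*20,y1,20): cv2.putText(im,str(v),(0,(v-y0)*k+4),0,.35,(255,0,255),1)
    cv2.imwrite(f"pics/{dst}.png",im)
E
python3 - <<'E'
from h import *
for n in("scene","top"):
    i=info(n);print(-i["R"].T@i["t"])
crop("top0","t0a",140,165,280,305,4)
crop("top0","t0b",270,210,400,300,6)
crop("scene0","s0a",270,150,420,240,5)
crop("scene0","s0b",130,190,280,270,5)
E
```

```text
[ 1.28150869 -0.50946013  0.66231796]
[ 0.44771789 -0.00146453  1.30540161]
```

View pics/t0a.png

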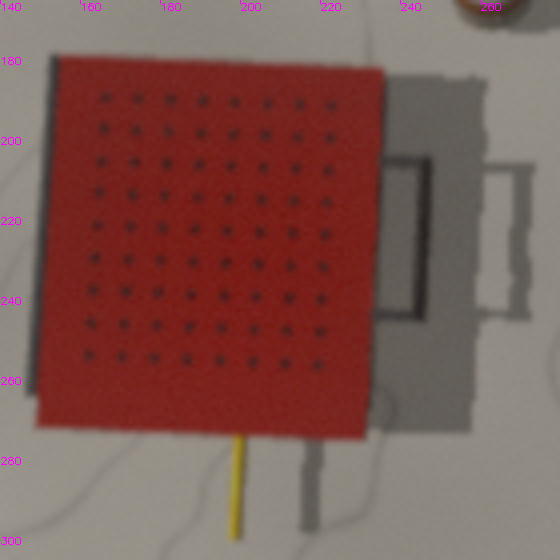

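View pics/t0b.png

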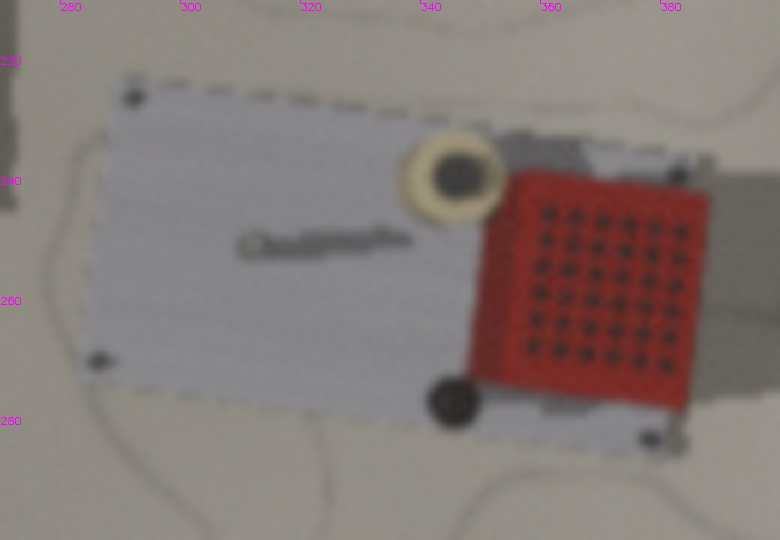

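View pics/s0a.png

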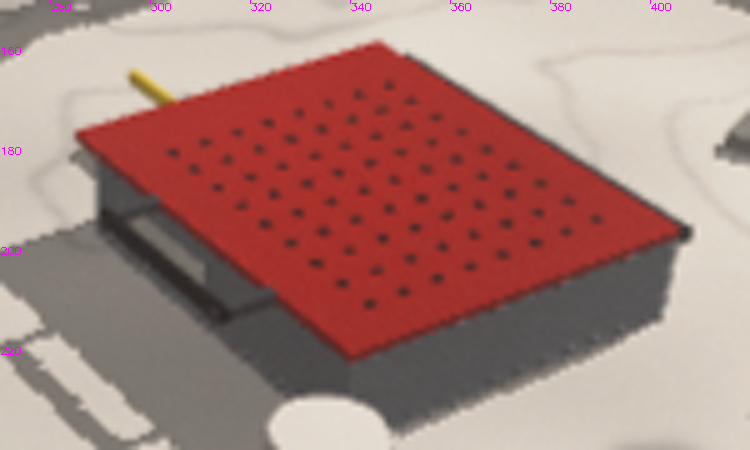

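View pics/s0b.png

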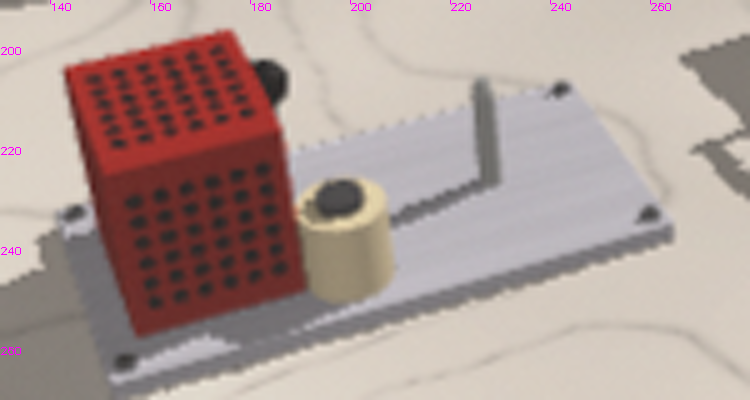

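Run:
```python
from h import *
L=[(-.117,-.1225),(-.117,.1445),(.115,-.1225),(.115,.1445)]
obs=[("top",(236,182.25),0),("top",(231.5,274.75),1),("top",(153.75,179.25),2),("top",(149.25,272),3),
("scene",(340.4,221.6),0),("scene",(285,176.6),1),("scene",(408,196.4),2),("scene",(345.6,158.4),3)]
ex=[("top",(198.5,300),(-.026,.2165,.035)),("scene",(296.6,164.8),(-.026,.2165,.035))]
def f(p,full=False):
    r=[]; c,s=np.cos(p[2]),np.sin(p[2]);R=np.array([[c,-s,0],[s,c,0],[0,0,1]])
    W=lambda v:R@np.array(v)+[p[0],p[1],0]
    for n,uv,k in obs: r.append(proj(n,W((*L[k],p[3])))[0]-uv)
    for n,uv,v in ex: r.append(proj(n,W(v))[0]-uv)
    r=np.array(r); return r if full else r.ravel()
s=least_squares(f,[.45,.2,1.57,.06],loss='soft_l1');print(s.x);print(f(s.x,True).round(1))
# spindle
print("top plate corners",back("top",[(288,224),(384,236),(380.5,287),(283,272.5)],.012).round(4))
print("spindle tip top",back("top",[(312,250.5)],.078).round(4))
print("foot scene",back("scene",[(227.5,226.5)],.012).round(4),"tip scene",back("scene",[(226,206)],.078).round(4))
print("jar",back("top",[(262,157)],.09),"reel",back("top",[(325,156)],.022),"wrench",back("top",[(372,180),(425,173)],.005))
```

```text
[0.56849403 0.21854691 1.50954039 0.05820914]
[[-1.2 -0.8]
 [-0.9  0.3]
 [ 0.3 -0.7]
 [-1.2  0.2]
 [-0.3  0. ]
 [-0.7  0.4]
 [-2.2 -0.3]
 [-0.6  0.2]
 [-0.3 -0.8]
 [-0.3  1.8]]
top plate corners [[ 0.5609 -0.0569  0.012 ]
 [ 0.5181 -0.339   0.012 ]
 [ 0.3698 -0.3209  0.012 ]
 [ 0.4193 -0.0381  0.012 ]]
spindle tip top [[ 0.4793 -0.1187  0.078 ]]
foot scene [[ 0.482  -0.1216  0.012 ]] tip scene [[ 0.4826 -0.1211  0.078 ]]
jar [[0.74556222 0.01403078 0.09      ]] reel [[ 0.76062379 -0.17293973  0.022     ]] wrench [[ 0.68769189 -0.31371076  0.005     ]
 [ 0.70505419 -0.4747703   0.005     ]]
```

Run:
```python
from h import *
print(back("top",[(246.0,204.5),(244.5,245)],.058).round(4))
c,s=np.cos(1.5095),np.sin(1.5095);R=np.array([[c,-s],[s,c]])
W=lambda x,y:(R@[x,y]+[.5685,.2185]).round(4)
print("bar",W(-.15,0),"stay bar",W(-.026,.1905), "stay end",W(-.026,.2165),"up bar",W(.115-.265*np.cos(1.48),0), W(.074,.1905))
print("stay end seen",back("top",[(198.5,300)],.035),back("scene",[(296.6,164.8)],.035))
# scene bar ends from crop: (105,215)/(225,317)
print(back("scene",[(270+103/5,150+216/5),(270+228/5,150+314/5)],.055).round(4))
```

```text
[[0.616  0.0635 0.058 ]
 [0.5004 0.07   0.058 ]]
bar [0.5593 0.0688] stay bar [0.3768 0.2042] stay end [0.3508 0.2058] up bar [0.5741 0.3093] [0.3829 0.304 ]
stay end seen [[0.3486563  0.20511392 0.035     ]] [[0.34116629 0.21426013 0.035     ]]
[[0.4978 0.075  0.055 ]
 [0.614  0.0713 0.055 ]]
```

Emit:
{"api": "jog_arm", "payload": {"rows": [{"xyz":[0.01,-0.015,0],"twist":[0,0,2]},{"xyz":[0.03,-0.045,0],"twist":[0,0,6]},{"xyz":[0.3875,-0.557,-0.07],"twist":[0,0,11.7]},{"xyz":[0.3875,-0.557,-0.07],"twist":[0,0,11.7]},{"xyz":[0.3875,-0.557,-0.07],"twist":[0,0,11.7]},{"xyz":[0.3875,-0.557,-0.07],"twist":[0,0,11.7]},{"xyz":[0.3875,-0.557,-0.07],"twist":[0,0,11.7]},{"xyz":[0.3875,-0.557,-0.07],"twist":[0,0,11.7]},{"xyz":[0.3875,-0.557,-0.07],"twist":[0,0,11.7]},{"xyz":[0.3875,-0.557,-0.07],"twist":[0,0,11.7]},{"xyz":[0.3875,-0.557,-0.07],"twist":[0,0,11.7]},{"xyz":[0.3875,-0.557,-0.07],"twist":[0,0,11.7]},{"xyz":[0.3875,-0.557,-0.07],"twist":[0,0,11.7]},{"xyz":[0.3875,-0.557,-0.07],"twist":[0,0,11.7]},{"xyz":[0.3875,-0.557,-0.07],"twist":[0,0,11.7]},{"xyz":[0.3875,-0.557,-0.07],"twist":[0,0,11.7]},{"xyz":[0.3875,-0.557,-0.07],"twist":[0,0,11.7]},{"xyz":[0.3875,-0.557,-0.07],"twist":[0,0,11.7]},{"xyz":[0.3875,-0.557,-0.07],"twist":[0,0,11.7]},{"xyz":[0.3875,-0.557,-0.07],"twist":[0,0,11.7]}], "jaw": 0.31}}

```text
clock: 1.77
tool_pos: [0.5577, 0.0703, 0.1607]
tool_rot: [-0.001, 0.031, 1.0, 0.0]
contact_force: [0.0, 0.0, 0.2]
finger_gap: 0.0264
```

Run:
```python
from h import *
snap("top","t1");snap("scene","s1")
crop("top","x",0,0,1,1,1) if 0 else None
crop("top1" if 0 else "t1","t1a",200,150,320,280,5)
crop("s1","s1a",250,100,400,260,5)
```

```text
(no output)
```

View pics/s1a.png

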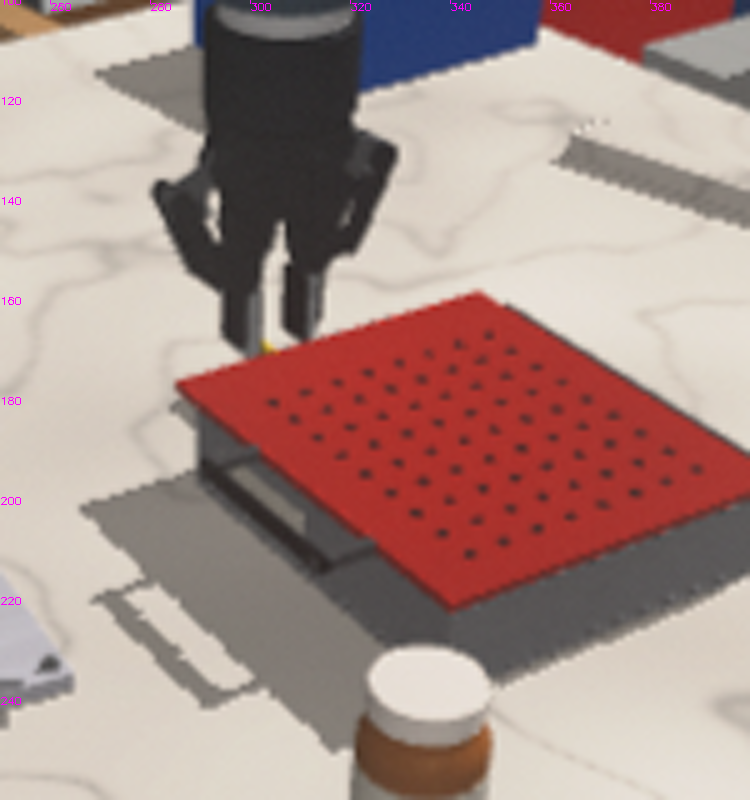

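View pics/t1a.png

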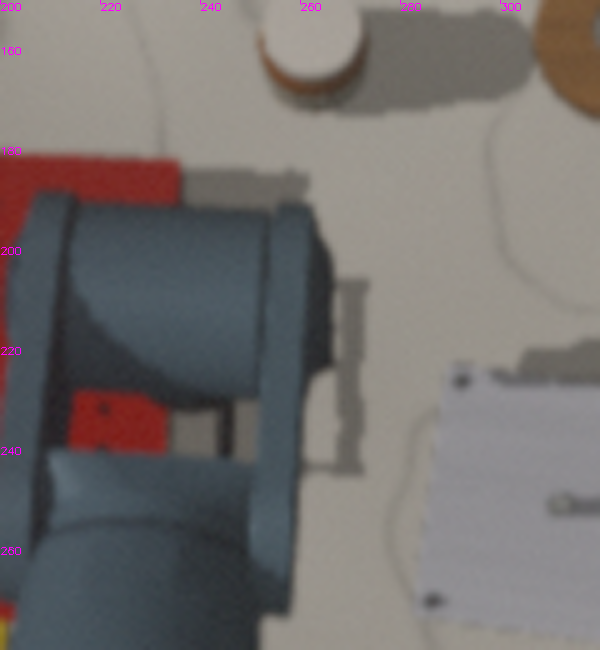

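Run:
```python
from h import *
print(proj("scene",[[.5577,.0703,.1607],[.558,.0695,.055],[.5577,.0703,.036]]))
```

```text
[[303.49006667 168.91120419]
 [302.05698425 203.41223625]
 [302.00986807 209.06253367]]
```

Emit:
{"api": "jog_arm", "payload": {"rows": [{"xyz":[0,-0.001,-0.03]},{"xyz":[0,-0.001,-0.06]},{"xyz":[0,-0.001,-0.08]},{"xyz":[0,-0.001,-0.09]},{"xyz":[0,-0.001,-0.1]},{"xyz":[0,-0.001,-0.11]},{"xyz":[0,-0.001,-0.12]},{"xyz":[0,-0.001,-0.124]},{"xyz":[0,-0.001,-0.124]},{"xyz":[0,-0.001,-0.124]}]}}

```text
validation failed for argument at $.ro...
```

Emit:
{"api": "jog_arm", "payload": {"rows": [{"xyz":[0,0,0]},{"xyz":[0,0,0]},{"xyz":[0,0,0]},{"xyz":[0,0,0]},{"xyz":[0,0,0]},{"xyz":[0,0,0]},{"xyz":[0,0,0]}], "jaw": 0, "force": 50}}

```text
validation failed for argument at $.ro...
```

Emit:
{"api": "jog_arm", "payload": {"rows": [{"xyz":[0,-0.001,-0.03],"twist":[0,0,0]},{"xyz":[0,-0.001,-0.06],"twist":[0,0,0]},{"xyz":[0,-0.001,-0.08],"twist":[0,0,0]},{"xyz":[0,-0.001,-0.09],"twist":[0,0,0]},{"xyz":[0,-0.001,-0.1],"twist":[0,0,0]},{"xyz":[0,-0.001,-0.11],"twist":[0,0,0]},{"xyz":[0,-0.001,-0.12],"twist":[0,0,0]},{"xyz":[0,-0.001,-0.124],"twist":[0,0,0]},{"xyz":[0,-0.001,-0.124],"twist":[0,0,0]},{"xyz":[0,-0.001,-0.124],"twist":[0,0,0]}]}}

```text
clock: 2.7
tool_pos: [0.5586, 0.0692, 0.0376]
tool_rot: [0.0, 0.031, 1.0, -0.0]
contact_force: [-0.0, -0.1, 0.2]
finger_gap: 0.0268
```

Emit:
{"api": "jog_arm", "payload": {"rows": [{"xyz":[0,0,0],"twist":[0,0,0]},{"xyz":[0,0,0],"twist":[0,0,0]},{"xyz":[0,0,0],"twist":[0,0,0]},{"xyz":[0,0,0],"twist":[0,0,0]},{"xyz":[0,0,0],"twist":[0,0,0]},{"xyz":[0,0,0],"twist":[0,0,0]}], "jaw": 0, "force": 50}}

```text
clock: 3.2
tool_pos: [0.5588, 0.0675, 0.0382]
tool_rot: [0.001, 0.031, 1.0, -0.001]
contact_force: [-0.8, -6.8, 0.8]
finger_gap: 0.0085
```

Run:
```python
from h import *
import json
prev=np.zeros(3)
def P(a): return np.array([.061*.265*(1-np.cos(a)),.998*.265*(1-np.cos(a)),.265*np.sin(a)])
for c in range(4):
    a0=.4*c; rows=[]
    for k in range(1,21):
        a=a0+.02*k
        if a>1.485: a=1.49
        rows.append({"xyz":[float(round(v,4)) for v in P(a)-P(a0)],"twist":[0,0,0]})
        if a==1.49: pass
    print(json.dumps(rows));print()
```

```text
[{"xyz": [0.0, 0.0001, 0.0053], "twist": [0, 0, 0]}, {"xyz": [0.0, 0.0002, 0.0106], "twist": [0, 0, 0]}, {"xyz": [0.0, 0.0005, 0.0159], "twist": [0, 0, 0]}, {"xyz": [0.0001, 0.0008, 0.0212], "twist": [0, 0, 0]}, {"xyz": [0.0001, 0.0013, 0.0265], "twist": [0, 0, 0]}, {"xyz": [0.0001, 0.0019, 0.0317], "twist": [0, 0, 0]}, {"xyz": [0.0002, 0.0026, 0.037], "twist": [0, 0, 0]}, {"xyz": [0.0002, 0.0034, 0.0422], "twist": [0, 0, 0]}, {"xyz": [0.0003, 0.0043, 0.0474], "twist": [0, 0, 0]}, {"xyz": [0.0003, 0.0053, 0.0526], "twist": [0, 0, 0]}, {"xyz": [0.0004, 0.0064, 0.0578], "twist": [0, 0, 0]}, {"xyz": [0.0005, 0.0076, 0.063], "twist": [0, 0, 0]}, {"xyz": [0.0005, 0.0089, 0.0681], "twist": [0, 0, 0]}, {"xyz": [0.0006, 0.0103, 0.0732], "twist": [0, 0, 0]}, {"xyz": [0.0007, 0.0118, 0.0783], "twist": [0, 0, 0]}, {"xyz": [0.0008, 0.0134, 0.0834], "twist": [0, 0, 0]}, {"xyz": [0.0009, 0.0151, 0.0884], "twist": [0, 0, 0]}, {"xyz": [0.001, 0.017, 0.0934], "twist": [0, 0, 0]}, {"xyz": [0.0012, 0.0189, 0.0983], "twist": [0, 0, 0]}, {"xyz": [0.0013, 0.0209, 0.1032], "twist": [0, 0, 0]}]

[{"xyz": [0
[... 2576 characters left out ...]
25, 0.0405, 0.0121], "twist": [0, 0, 0]}, {"xyz": [0.0028, 0.0457, 0.0132], "twist": [0, 0, 0]}, {"xyz": [0.0031, 0.0509, 0.0142], "twist": [0, 0, 0]}, {"xyz": [0.0034, 0.0561, 0.015], "twist": [0, 0, 0]}, {"xyz": [0.0037, 0.0613, 0.0157], "twist": [0, 0, 0]}, {"xyz": [0.0041, 0.0666, 0.0164], "twist": [0, 0, 0]}, {"xyz": [0.0044, 0.0719, 0.0169], "twist": [0, 0, 0]}, {"xyz": [0.0046, 0.0745, 0.0171], "twist": [0, 0, 0]}, {"xyz": [0.0046, 0.0745, 0.0171], "twist": [0, 0, 0]}, {"xyz": [0.0046, 0.0745, 0.0171], "twist": [0, 0, 0]}, {"xyz": [0.0046, 0.0745, 0.0171], "twist": [0, 0, 0]}, {"xyz": [0.0046, 0.0745, 0.0171], "twist": [0, 0, 0]}, {"xyz": [0.0046, 0.0745, 0.0171], "twist": [0, 0, 0]}]
```

Emit:
{"api": "jog_arm", "payload": {"rows": [{"xyz":[0.0,-0.001,0.0],"twist":[0,0,0]},{"xyz":[0.0,-0.002,0.005],"twist":[0,0,0]},{"xyz":[0.0,-0.002,0.0106],"twist":[0,0,0]},{"xyz":[0.0,-0.0015,0.0159],"twist":[0,0,0]},{"xyz":[0.0001,-0.0012,0.0212],"twist":[0,0,0]},{"xyz":[0.0001,-0.0007,0.0265],"twist":[0,0,0]},{"xyz":[0.0001,-0.0001,0.0317],"twist":[0,0,0]},{"xyz":[0.0002,0.0006,0.037],"twist":[0,0,0]},{"xyz":[0.0002,0.0014,0.0422],"twist":[0,0,0]},{"xyz":[0.0003,0.0023,0.0474],"twist":[0,0,0]},{"xyz":[0.0003,0.0033,0.0526],"twist":[0,0,0]},{"xyz":[0.0004,0.0044,0.0578],"twist":[0,0,0]},{"xyz":[0.0005,0.0056,0.063],"twist":[0,0,0]},{"xyz":[0.0005,0.0069,0.0681],"twist":[0,0,0]},{"xyz":[0.0006,0.0083,0.0732],"twist":[0,0,0]},{"xyz":[0.0007,0.0098,0.0783],"twist":[0,0,0]},{"xyz":[0.0008,0.0114,0.0834],"twist":[0,0,0]},{"xyz":[0.0009,0.0131,0.0884],"twist":[0,0,0]},{"xyz":[0.0012,0.0169,0.0983],"twist":[0,0,0]},{"xyz":[0.0013,0.0189,0.1032],"twist":[0,0,0]}]}}

```text
clock: 4.87
tool_pos: [0.5601, 0.0886, 0.1404]
tool_rot: [0.001, 0.031, 1.0, 0.0]
contact_force: [5.9, 1.7, -9.3]
finger_gap: 0.0083
```

Emit:
{"api": "jog_arm", "payload": {"rows": [{"xyz":[0.0001,0.0021,0.0049],"twist":[0,0,0]},{"xyz":[0.0003,0.0043,0.0097],"twist":[0,0,0]},{"xyz":[0.0004,0.0066,0.0145],"twist":[0,0,0]},{"xyz":[0.0006,0.009,0.0192],"twist":[0,0,0]},{"xyz":[0.0007,0.0115,0.0239],"twist":[0,0,0]},{"xyz":[0.0009,0.0141,0.0285],"twist":[0,0,0]},{"xyz":[0.001,0.0168,0.0331],"twist":[0,0,0]},{"xyz":[0.0012,0.0195,0.0376],"twist":[0,0,0]},{"xyz":[0.0014,0.0224,0.042],"twist":[0,0,0]},{"xyz":[0.0015,0.0253,0.0464],"twist":[0,0,0]},{"xyz":[0.0017,0.0283,0.0508],"twist":[0,0,0]},{"xyz":[0.0019,0.0315,0.0551],"twist":[0,0,0]},{"xyz":[0.0021,0.0347,0.0593],"twist":[0,0,0]},{"xyz":[0.0023,0.0379,0.0634],"twist":[0,0,0]},{"xyz":[0.0025,0.0413,0.0675],"twist":[0,0,0]},{"xyz":[0.0027,0.0448,0.0715],"twist":[0,0,0]},{"xyz":[0.003,0.0483,0.0755],"twist":[0,0,0]},{"xyz":[0.0032,0.0519,0.0794],"twist":[0,0,0]},{"xyz":[0.0034,0.0556,0.0832],"twist":[0,0,0]},{"xyz":[0.0036,0.0593,0.0869],"twist":[0,0,0]}]}}

```text
clock: 6.53
tool_pos: [0.564, 0.1463, 0.2271]
tool_rot: [0.001, 0.031, 1.0, -0.001]
contact_force: [5.0, -5.2, -4.7]
finger_gap: 0.0084
```

Emit:
{"api": "jog_arm", "payload": {"rows": [{"xyz":[0.0002,0.0038,0.0037],"twist":[0,0,0]},{"xyz":[0.0005,0.0077,0.0072],"twist":[0,0,0]},{"xyz":[0.0007,0.0117,0.0107],"twist":[0,0,0]},{"xyz":[0.001,0.0158,0.0141],"twist":[0,0,0]},{"xyz":[0.0012,0.0199,0.0175],"twist":[0,0,0]},{"xyz":[0.0015,0.024,0.0207],"twist":[0,0,0]},{"xyz":[0.0017,0.0283,0.0239],"twist":[0,0,0]},{"xyz":[0.002,0.0326,0.027],"twist":[0,0,0]},{"xyz":[0.0023,0.0369,0.03],"twist":[0,0,0]},{"xyz":[0.0025,0.0414,0.0329],"twist":[0,0,0]},{"xyz":[0.0028,0.0458,0.0357],"twist":[0,0,0]},{"xyz":[0.0031,0.0504,0.0384],"twist":[0,0,0]},{"xyz":[0.0034,0.055,0.0411],"twist":[0,0,0]},{"xyz":[0.0036,0.0596,0.0436],"twist":[0,0,0]},{"xyz":[0.0039,0.0643,0.0461],"twist":[0,0,0]},{"xyz":[0.0042,0.069,0.0484],"twist":[0,0,0]},{"xyz":[0.0045,0.0738,0.0507],"twist":[0,0,0]},{"xyz":[0.0048,0.0786,0.0529],"twist":[0,0,0]},{"xyz":[0.0051,0.0835,0.0549],"twist":[0,0,0]},{"xyz":[0.0054,0.0884,0.0569],"twist":[0,0,0]}]}}

```text
clock: 8.2
tool_pos: [0.5699, 0.2335, 0.2859]
tool_rot: [0.002, 0.031, 1.0, -0.003]
contact_force: [2.7, -11.1, 5.7]
finger_gap: 0.0079
```

Emit:
{"api": "jog_arm", "payload": {"rows": [{"xyz":[0.0003,0.0049,0.0019],"twist":[0,0,0]},{"xyz":[0.0006,0.0099,0.0036],"twist":[0,0,0]},{"xyz":[0.0009,0.015,0.0053],"twist":[0,0,0]},{"xyz":[0.0012,0.02,0.0069],"twist":[0,0,0]},{"xyz":[0.0015,0.0251,0.0084],"twist":[0,0,0]},{"xyz":[0.0018,0.0302,0.0097],"twist":[0,0,0]},{"xyz":[0.0022,0.0353,0.011],"twist":[0,0,0]},{"xyz":[0.0025,0.0405,0.0121],"twist":[0,0,0]},{"xyz":[0.0028,0.0457,0.0132],"twist":[0,0,0]},{"xyz":[0.0031,0.0509,0.0142],"twist":[0,0,0]},{"xyz":[0.0034,0.0561,0.015],"twist":[0,0,0]},{"xyz":[0.0037,0.0613,0.0157],"twist":[0,0,0]},{"xyz":[0.0041,0.0666,0.0164],"twist":[0,0,0]},{"xyz":[0.0044,0.0719,0.0169],"twist":[0,0,0]},{"xyz":[0.0046,0.0745,0.0171],"twist":[0,0,0]},{"xyz":[0.0046,0.0745,0.0171],"twist":[0,0,0]},{"xyz":[0.0046,0.0745,0.0171],"twist":[0,0,0]},{"xyz":[0.0046,0.0745,0.0171],"twist":[0,0,0]}]}}

```text
clock: 9.7
tool_pos: [0.575, 0.3101, 0.3047]
tool_rot: [0.004, 0.031, 1.0, 0.001]
contact_force: [4.6, -1.6, 5.4]
finger_gap: 0.0078
```

Run:
```python
from h import *
snap("top","t2");snap("scene","s2")
crop("t2","t2a",140,165,280,305,4)
crop("s2","s2a",260,80,420,240,5)
```

```text
(no output)
```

View pics/s2a.png

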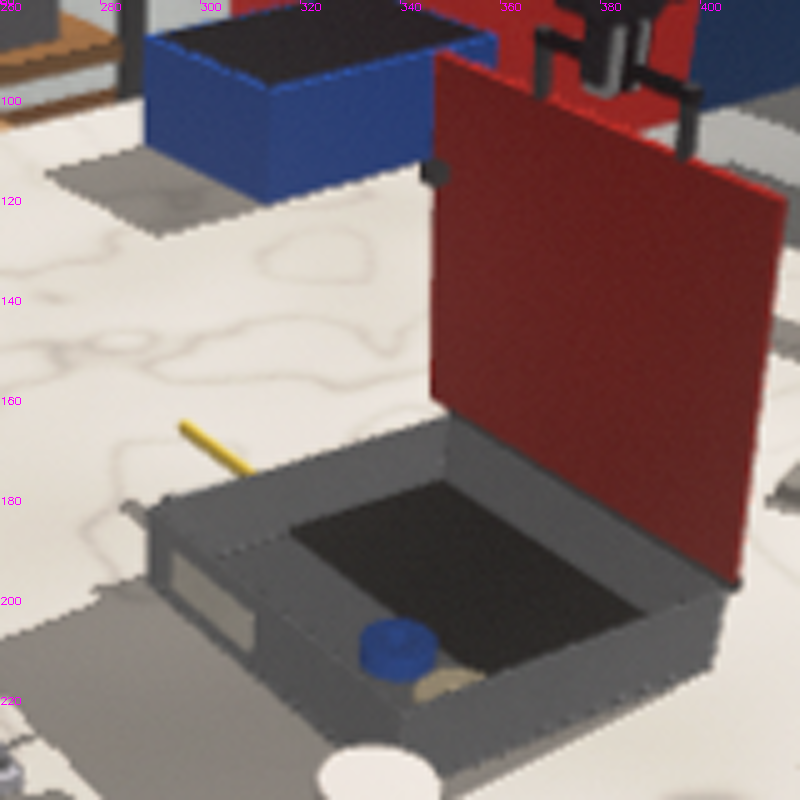

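View pics/t2a.png

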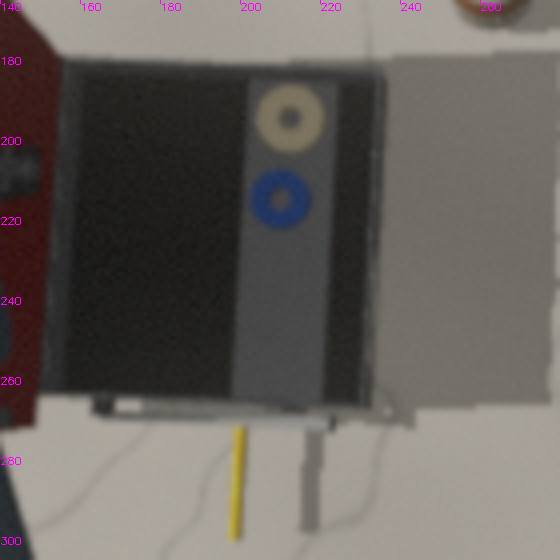

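Emit:
{"api": "jog_arm", "payload": {"rows": [{"xyz":[0,0,0],"twist":[0,0,0]},{"xyz":[0,0,0],"twist":[0,0,0]},{"xyz":[0,0,0],"twist":[0,0,0]},{"xyz":[0,0,0.02],"twist":[0,0,0]},{"xyz":[0,0,0.045],"twist":[0,0,0]},{"xyz":[-0.02,-0.035,0.045],"twist":[0,0,0]},{"xyz":[-0.04,-0.07,0.045],"twist":[0,0,0]},{"xyz":[-0.065,-0.09,0.02],"twist":[0,0,0]},{"xyz":[-0.085,-0.1,-0.01],"twist":[0,0,0]},{"xyz":[-0.105,-0.106,-0.045],"twist":[0,0,0]},{"xyz":[-0.125,-0.106,-0.08],"twist":[0,0,0]},{"xyz":[-0.145,-0.106,-0.115],"twist":[0,0,0]},{"xyz":[-0.165,-0.106,-0.15],"twist":[0,0,0]},{"xyz":[-0.185,-0.106,-0.185],"twist":[0,0,0]},{"xyz":[-0.204,-0.106,-0.215],"twist":[0,0,0]},{"xyz":[-0.204,-0.106,-0.235],"twist":[0,0,0]},{"xyz":[-0.204,-0.106,-0.26],"twist":[0,0,0]},{"xyz":[-0.204,-0.106,-0.275],"twist":[0,0,0]},{"xyz":[-0.204,-0.106,-0.284],"twist":[0,0,0]},{"xyz":[-0.204,-0.106,-0.284],"twist":[0,0,0]}], "jaw": 0.4}}

```text
clock: 11.47
tool_pos: [0.3672, 0.2039, 0.0156]
tool_rot: [-0.002, 0.031, 1.0, -0.001]
contact_force: [0.2, -0.3, 0.1]
finger_gap: 0.0338
```

Emit:
{"api": "jog_arm", "payload": {"rows": [{"xyz":[0,0,0],"twist":[0,0,0]},{"xyz":[0,0,0],"twist":[0,0,0]},{"xyz":[0,0,0],"twist":[0,0,0]},{"xyz":[0,0,0],"twist":[0,0,0]},{"xyz":[0,0,0],"twist":[0,0,0]},{"xyz":[0.0,0.0005,0.01],"twist":[0,0,0]},{"xyz":[0.0,0.002,0.02],"twist":[0,0,0]},{"xyz":[0.0005,0.0065,0.0355],"twist":[0,0,0]},{"xyz":[0.001,0.0123,0.0479],"twist":[0,0,0]},{"xyz":[0.0015,0.0203,0.0605],"twist":[0,0,0]},{"xyz":[0.002,0.0303,0.0717],"twist":[0,0,0]},{"xyz":[0.0025,0.0406,0.0806],"twist":[0,0,0]},{"xyz":[0.003,0.0506,0.087],"twist":[0,0,0]},{"xyz":[0.004,0.0625,0.0927],"twist":[0,0,0]},{"xyz":[0.0045,0.0724,0.0961],"twist":[0,0,0]},{"xyz":[0.005,0.083,0.0985],"twist":[0,0,0]},{"xyz":[0.0055,0.092,0.0997],"twist":[0,0,0]},{"xyz":[0.006,0.1,0.1],"twist":[0,0,0]},{"xyz":[0.006,0.101,0.1],"twist":[0,0,0]},{"xyz":[0.006,0.101,0.1],"twist":[0,0,0]}], "jaw": 0}}

```text
clock: 13.13
tool_pos: [0.3766, 0.3045, 0.1204]
tool_rot: [0.001, 0.03, 1.0, -0.002]
contact_force: [-3.4, -12.4, 18.7]
finger_gap: 0.0084
```

Run:
```python
from h import *
snap("scene","s3")
crop("s3","s3a",260,80,420,240,5)
```

```text
(no output)
```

View pics/s3a.png

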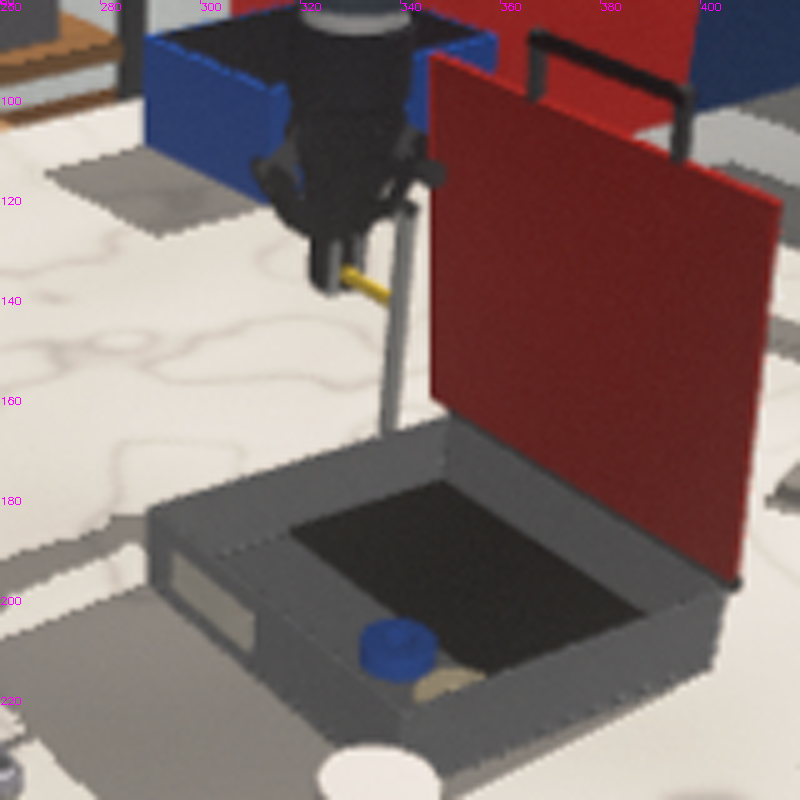

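Emit:
{"api": "jog_arm", "payload": {"rows": [{"xyz":[0,0,0],"twist":[0,0,0]},{"xyz":[0,0,0],"twist":[0,0,0]},{"xyz":[0,0,0],"twist":[0,0,0]},{"xyz":[0,0,0.015],"twist":[0,0,0]},{"xyz":[0,0,0.04],"twist":[0,0,0]},{"xyz":[0,0,0.07],"twist":[0,0,0]},{"xyz":[0,-0.03,0.09],"twist":[0,0,0]},{"xyz":[0.005,-0.07,0.11],"twist":[0,0,0]},{"xyz":[0.01,-0.11,0.13],"twist":[0,0,0]},{"xyz":[0.015,-0.15,0.13],"twist":[0,0,0]},{"xyz":[0.02,-0.19,0.13],"twist":[0,0,0]},{"xyz":[0.025,-0.23,0.13],"twist":[0,0,0]},{"xyz":[0.025,-0.27,0.13],"twist":[0,0,0]},{"xyz":[0.025,-0.3,0.13],"twist":[0,0,0]},{"xyz":[0.025,-0.3,0.13],"twist":[0,0,0]},{"xyz":[0.025,-0.3,0.13],"twist":[0,0,0]}], "jaw": 0.35}}

```text
clock: 14.52
tool_pos: [0.3999, 0.0044, 0.2469]
tool_rot: [-0.0, 0.033, 0.999, 0.0]
contact_force: [0.7, -0.1, -1.1]
finger_gap: 0.0297
```

Run:
```python
from h import *
snap("scene","s4");snap("top","t4")
crop("s4","s4a",260,80,420,240,5)
crop("t4","t4a",140,165,280,305,5)
```

```text
(no output)
```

View pics/t4a.png

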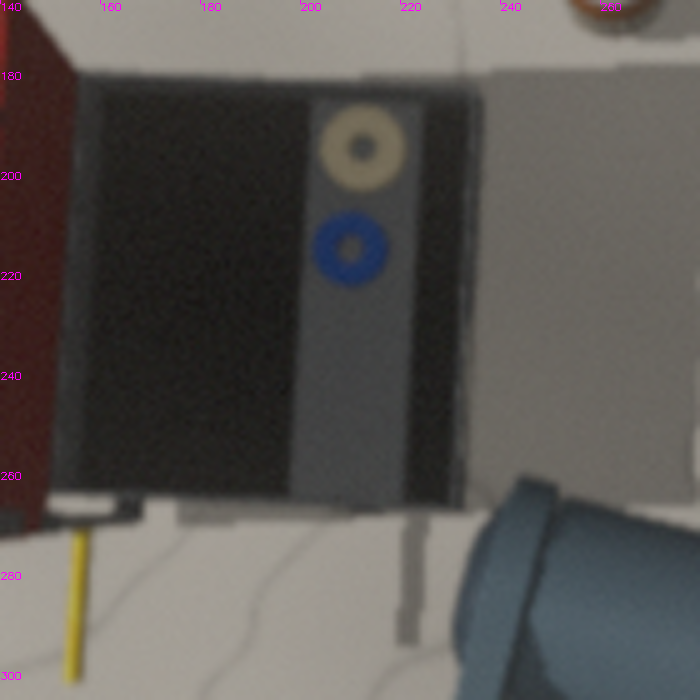

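View pics/s4a.png

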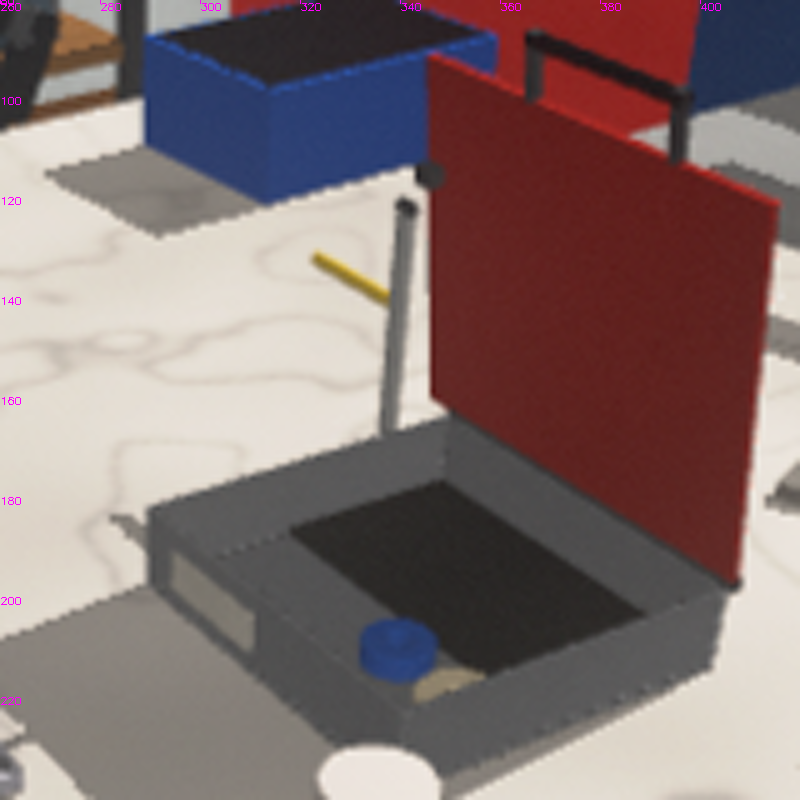

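Run:
```python
from h import *
p=back("top",[(212.4,194.6),(210,214.8)],.022); print(p.round(4))
c,s=np.cos(1.5095),np.sin(1.5095);R=np.array([[c,-s],[s,c]])
print((p[:,:2]-[.5685,.2165])@R)
# well corners/strip edges in top at z .006/.010 and its midline; bin rim corners
print(back("top",[(200.5,187),(223,187),(197.5,262),(219.5,262)],.010).round(4))
# automated centroids
im=cv2.imread("pics/t4.png"); hsv=cv2.cvtColor(im,cv2.COLOR_BGR2HSV)
sub=hsv[175:270,195:230]
for nm,lo,hi in (("cream",(15,50,90),(35,140,255)),("blue",(105,120,60),(125,255,255))):
    m=cv2.inRange(sub,lo,hi); n,l,st,ce=cv2.connectedComponentsWithStats(m); k=1+st[1:,4].argmax(); 
    x,y,w,h=st[k,:4]; print(nm,ce[k]+[195,175],w,h, x+195+w/2-.5,y+175+h/2-.5, back("top",ce[k]+[195,175],.022).round(4))
```

```text
[[0.6528 0.1637 0.022 ]
 [0.5931 0.1715 0.022 ]]
[[-0.04750967 -0.08735519]
 [-0.04344476 -0.02727064]]
[[0.6785 0.2004 0.01  ]
 [0.6768 0.1334 0.01  ]
 [0.4564 0.2112 0.01  ]
 [0.4547 0.1469 0.01  ]]
cream [212.21505376 194.29032258] 17 17 212.0 194.0 [[0.6537 0.1643 0.022 ]]
blue [209.5        214.30769231] 14 14 209.5 214.5 [[0.5945 0.1729 0.022 ]]
```

Emit:
{"api": "jog_arm", "payload": {"rows": [{"xyz":[0,0,0],"twist":[0,0,0]},{"xyz":[0,0,0],"twist":[0,0,0]},{"xyz":[0,0,0],"twist":[0,0,0]},{"xyz":[0,0,0],"twist":[0,0,0]},{"xyz":[0,0,0],"twist":[0,0,0]},{"xyz":[0,0,0],"twist":[0,0,0]},{"xyz":[0,0,0],"twist":[0,0,0]},{"xyz":[0,0,0],"twist":[0,0,0]},{"xyz":[0,0,0],"twist":[0,0,0]},{"xyz":[0,0,0],"twist":[0,0,0]},{"xyz":[0,0,0],"twist":[0,0,0]},{"xyz":[0,0,0],"twist":[0,0,0]},{"xyz":[0,0,0],"twist":[0,0,0]},{"xyz":[0,0,0],"twist":[0,0,0]},{"xyz":[0,0,0],"twist":[0,0,0]},{"xyz":[0,0,0],"twist":[0,0,0]},{"xyz":[0,0,0],"twist":[0,0,0]},{"xyz":[0,0,0],"twist":[0,0,0]},{"xyz":[0,0,0],"twist":[0,0,0]},{"xyz":[0,0,0],"twist":[0,0,0]}]}}

```text
clock: 16.28
tool_pos: [0.4002, 0.0053, 0.2474]
tool_rot: [0.0, 0.031, 1.0, -0.0]
contact_force: [0.1, 0.8, -0.6]
finger_gap: 0.0299
```

Emit:
{"api": "jog_arm", "payload": {"rows": [{"xyz":[0.03,0.019,0],"twist":[0,0,0]},{"xyz":[0.06,0.038,0],"twist":[0,0,0]},{"xyz":[0.09,0.057,0],"twist":[0,0,0]},{"xyz":[0.12,0.076,0],"twist":[0,0,0]},{"xyz":[0.15,0.095,0],"twist":[0,0,0]},{"xyz":[0.18,0.114,0],"twist":[0,0,0]},{"xyz":[0.21,0.133,-0.01],"twist":[0,0,0]},{"xyz":[0.24,0.152,-0.03],"twist":[0,0,0]},{"xyz":[0.2537,0.161,-0.06],"twist":[0,0,0]},{"xyz":[0.2537,0.161,-0.09],"twist":[0,0,0]},{"xyz":[0.2537,0.161,-0.12],"twist":[0,0,0]},{"xyz":[0.2537,0.161,-0.15],"twist":[0,0,0]},{"xyz":[0.2537,0.161,-0.17],"twist":[0,0,0]},{"xyz":[0.2537,0.161,-0.17],"twist":[0,0,0]},{"xyz":[0.2537,0.161,-0.17],"twist":[0,0,0]},{"xyz":[0.2537,0.161,-0.17],"twist":[0,0,0]}], "jaw": 0.78}}

```text
clock: 17.62
tool_pos: [0.6551, 0.1664, 0.0792]
tool_rot: [0.001, 0.031, 1.0, 0.0]
contact_force: [0.1, 0.8, -0.3]
finger_gap: 0.0669
```

Run:
```python
from h import *
snap("scene","s5")
crop("s5","s5a",260,60,420,230,5)
```

```text
(no output)
```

View pics/s5a.png

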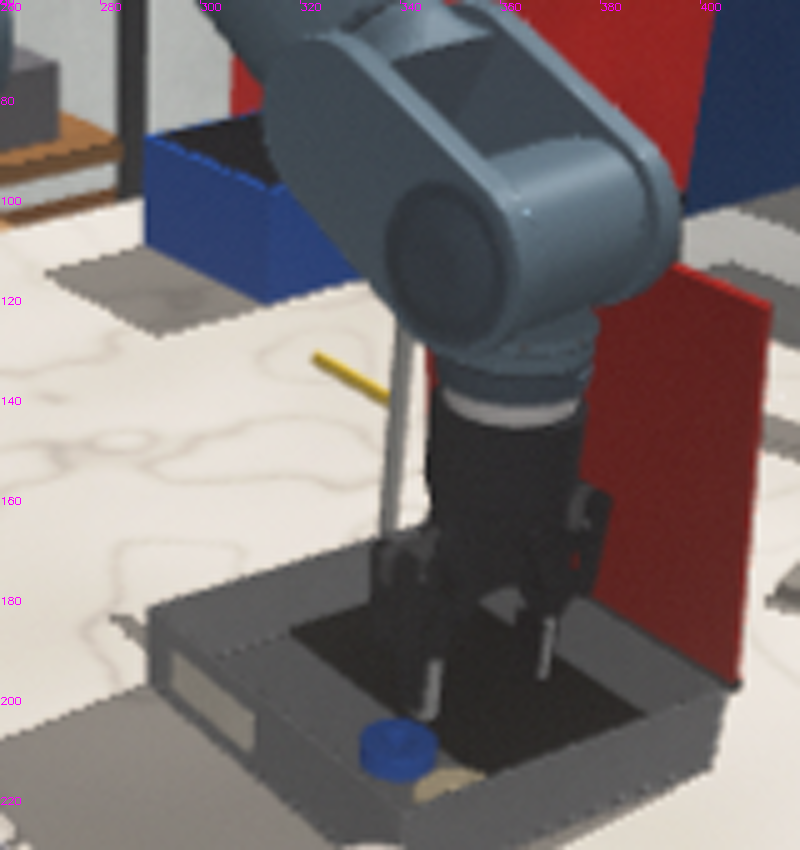

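Emit:
{"api": "jog_arm", "payload": {"rows": [{"xyz":[-0.001,-0.002,-0.01],"twist":[0,0,0]},{"xyz":[-0.001,-0.002,-0.02],"twist":[0,0,0]},{"xyz":[-0.001,-0.002,-0.03],"twist":[0,0,0]},{"xyz":[-0.001,-0.002,-0.038],"twist":[0,0,0]},{"xyz":[-0.001,-0.002,-0.045],"twist":[0,0,0]},{"xyz":[-0.001,-0.002,-0.05],"twist":[0,0,0]},{"xyz":[-0.001,-0.002,-0.055],"twist":[0,0,0]},{"xyz":[-0.001,-0.002,-0.059],"twist":[0,0,0]},{"xyz":[-0.001,-0.002,-0.063],"twist":[0,0,0]},{"xyz":[-0.001,-0.002,-0.066],"twist":[0,0,0]},{"xyz":[-0.001,-0.002,-0.066],"twist":[0,0,0]},{"xyz":[-0.001,-0.002,-0.066],"twist":[0,0,0]}]}}

```text
clock: 18.67
tool_pos: [0.6529, 0.1643, 0.0114]
tool_rot: [0.0, 0.031, 1.0, -0.0]
contact_force: [-0.4, 0.9, 0.9]
finger_gap: 0.0665
```

Emit:
{"api": "jog_arm", "payload": {"rows": [{"xyz":[0,0,0],"twist":[0,0,0]},{"xyz":[0,0,0],"twist":[0,0,0]},{"xyz":[0,0,0],"twist":[0,0,0]},{"xyz":[0,0,0],"twist":[0,0,0]},{"xyz":[0,0,0],"twist":[0,0,0]},{"xyz":[0,0,0],"twist":[0,0,0]},{"xyz":[0,0,0],"twist":[0,0,0]}], "jaw": 0.4, "force": 35}}

```text
clock: 19.25
tool_pos: [0.6535, 0.1643, 0.0122]
tool_rot: [0.001, 0.031, 1.0, 0.0]
contact_force: [-0.5, -0.0, 5.5]
finger_gap: 0.0478
```

Run:
```python
from h import *
snap("scene","s6")
crop("s6","s6a",300,100,420,230,6)
```

```text
(no output)
```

View pics/s6a.png

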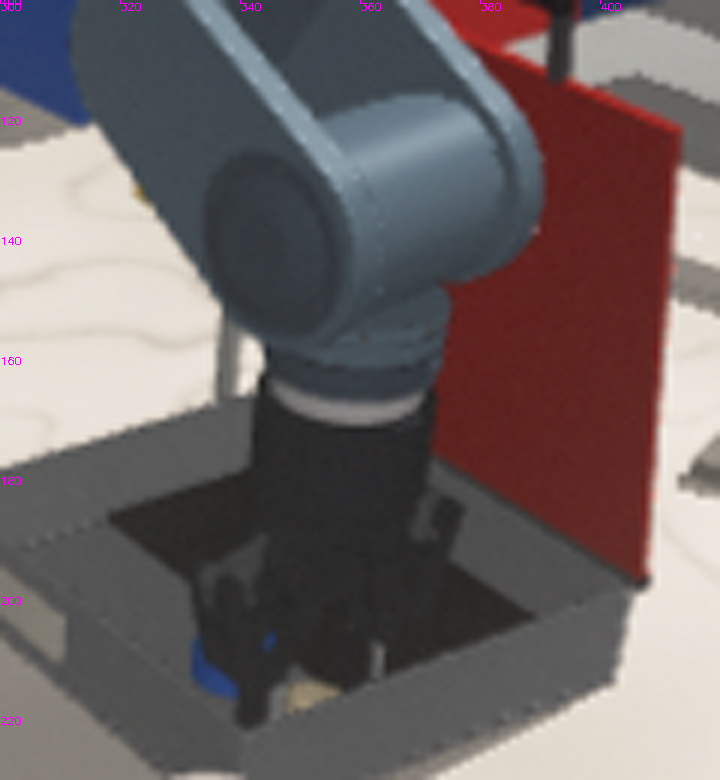

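Emit:
{"api": "jog_arm", "payload": {"rows": [{"xyz":[0,0,0.004],"twist":[0,0,0]},{"xyz":[0,0,0.01],"twist":[0,0,0]},{"xyz":[0,0,0.02],"twist":[0,0,0]},{"xyz":[0,0,0.035],"twist":[0,0,0]},{"xyz":[0,0,0.055],"twist":[0,0,0]},{"xyz":[0,0,0.08],"twist":[0,0,0]},{"xyz":[0,0,0.105],"twist":[0,0,0]},{"xyz":[-0.005,-0.008,0.125],"twist":[0,0,0]},{"xyz":[-0.017,-0.028,0.138],"twist":[0,0,0]},{"xyz":[-0.034,-0.056,0.138],"twist":[0,0,0]},{"xyz":[-0.052,-0.085,0.138],"twist":[0,0,0]},{"xyz":[-0.07,-0.115,0.138],"twist":[0,0,0]},{"xyz":[-0.088,-0.144,0.138],"twist":[0,0,0]},{"xyz":[-0.106,-0.174,0.138],"twist":[0,0,0]},{"xyz":[-0.124,-0.203,0.138],"twist":[0,0,0]},{"xyz":[-0.142,-0.233,0.138],"twist":[0,0,0]},{"xyz":[-0.158,-0.259,0.138],"twist":[0,0,0]},{"xyz":[-0.168,-0.275,0.138],"twist":[0,0,0]},{"xyz":[-0.173,-0.284,0.138],"twist":[0,0,0]},{"xyz":[-0.173,-0.284,0.138],"twist":[0,0,0]}]}}

```text
clock: 20.97
tool_pos: [0.4795, -0.1211, 0.1504]
tool_rot: [0.001, 0.032, 0.999, -0.0]
contact_force: [0.6, -0.0, -1.6]
finger_gap: 0.0475
```

Emit:
{"api": "jog_arm", "payload": {"rows": [{"xyz":[0,0,0],"twist":[0,0,0]},{"xyz":[0,0,0],"twist":[0,0,0]},{"xyz":[0,0,0],"twist":[0,0,0]},{"xyz":[0,0,0],"twist":[0,0,0]}]}}

```text
clock: 21.3
tool_pos: [0.4802, -0.1188, 0.1494]
tool_rot: [-0.0, 0.03, 1.0, 0.0]
contact_force: [0.4, -0.1, -1.5]
finger_gap: 0.0472
```

Run:
```python
from h import *
snap("scene","s7");snap("top","t7")
crop("s7","s7a",170,120,290,240,6)
crop("s7","s7c",280,60,430,240,4)
crop("t7","t7a",260,200,400,300,5)
from workcell import arm
s=arm.read_state();print(s["tool_pos"],s["clock"])
```

```text
[ 0.48009264 -0.11906061  0.14928947] 21.4
```

View pics/s7a.png

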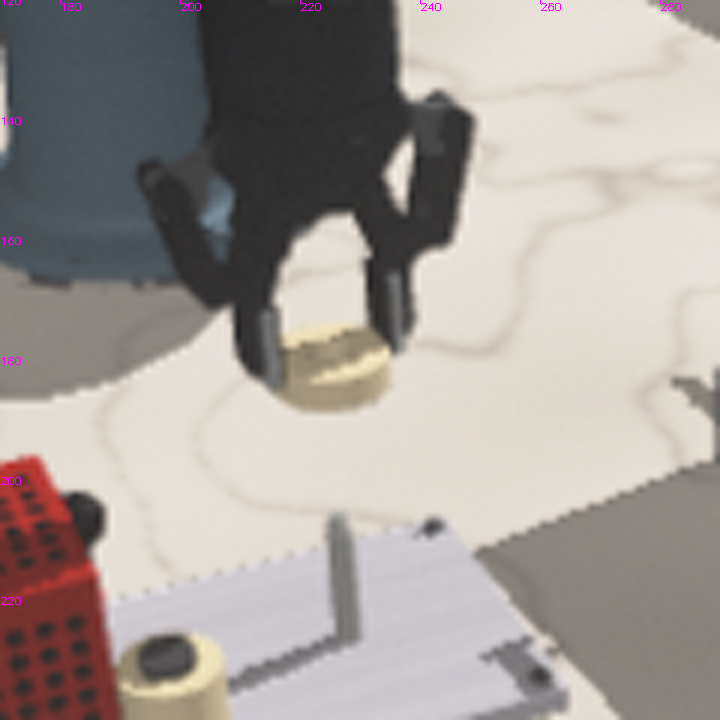

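View pics/s7c.png

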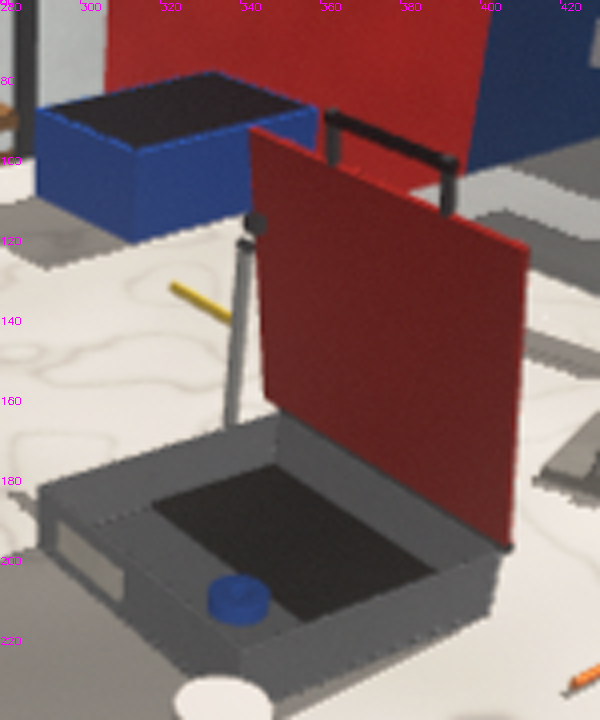

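View pics/t7a.png

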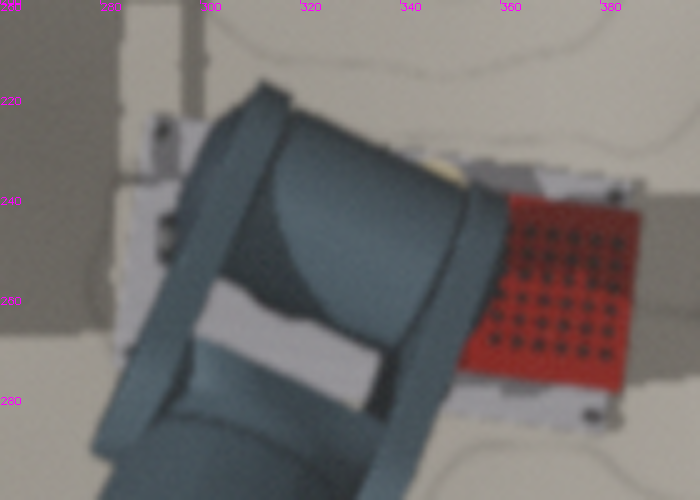

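Run:
```python
from h import *
def circ(x,y,z,r,n=120):
    t=np.linspace(0,2*np.pi,n); return np.c_[x+r*np.cos(t),y+r*np.sin(t),0*t+z]
def draw(im,n,P,k,x0,y0,col):
    p=(proj(n,P)-[x0,y0]+.5)*k-.5; cv2.polylines(im,[np.round(p*8).astype(int)],False,col,1,cv2.LINE_AA,3)
k=8;x0,y0=190,150
im=cv2.imread("pics/s7.png")[y0:y0+75,x0:x0+75]; im=cv2.resize(im,None,fx=k,fy=k,interpolation=cv2.INTER_CUBIC)
sx,sy=.480,-.120
for z,r in((.012,.006),(.070,.006),(.078,.001)): draw(im,"scene",circ(sx,sy,z,r),k,x0,y0,(0,0,255))
cx,cy,cz=.4801,-.1191,.1493-.0062
for z in(cz,cz+.016): draw(im,"scene",circ(cx,cy,z,.025),k,x0,y0,(0,255,0))
cv2.imwrite("pics/ov7.png",im)
k=8;x0,y0=290,230
im=cv2.imread("pics/top0.png")[y0:y0+50,x0:x0+70]; im=cv2.resize(im,None,fx=k,fy=k,interpolation=cv2.INTER_CUBIC)
for z,r in((.012,.006),(.070,.006),(.078,.002)): draw(im,"top",circ(sx,sy,z,r),k,x0,y0,(0,0,255))
cv2.imwrite("pics/ov7t.png",im)
```

```text
(no output)
```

View pics/ov7.png

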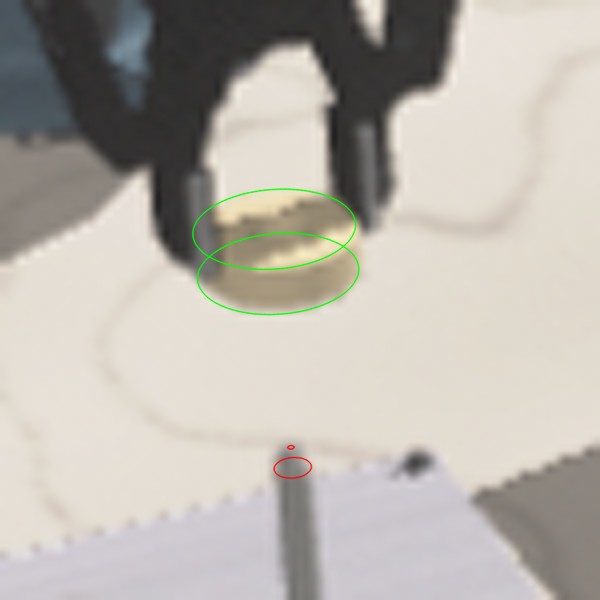

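View pics/ov7t.png

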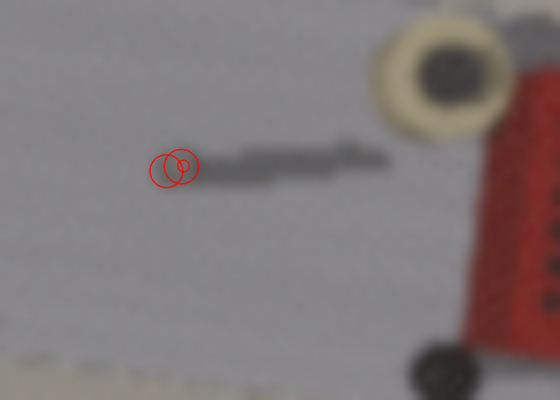

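Run:
```python
from h import *
def circ(x,y,z,r,n=120):
    t=np.linspace(0,2*np.pi,n); return np.c_[x+r*np.cos(t),y+r*np.sin(t),0*t+z]
def draw(im,n,P,k,x0,y0,col):
    p=(proj(n,P)-[x0,y0]+.5)*k-.5; cv2.polylines(im,[np.round(p*8).astype(int)],False,col,1,cv2.LINE_AA,3)
k=20;x0,y0=300,240
out=[]
for nm in("top0","t4"):
    im=cv2.imread(f"pics/{nm}.png")[y0:y0+20,x0:x0+20].astype(float); im=np.clip((im-60)*255/110,0,255).astype(np.uint8); im=cv2.resize(im,None,fx=k,fy=k,interpolation=cv2.INTER_CUBIC)
    out.append(im.copy())
    for z,r in((.012,.006),(.070,.006),(.078,.002)): draw(im,"top",circ(.48,-.12,z,r),k,x0,y0,(0,0,255))
    out.append(im)
cv2.imwrite("pics/sp.png",np.hstack(out[:2]))
k=14;x0,y0=214,198
im=cv2.imread("pics/s7.png")[y0:y0+34,x0:x0+26]; im=cv2.resize(im,None,fx=k,fy=k,interpolation=cv2.INTER_CUBIC); a=im.copy()
for z,r in((.012,.006),(.070,.006),(.078,.002)): draw(im,"scene",circ(.48,-.12,z,r),k,x0,y0,(0,0,255))
cv2.imwrite("pics/sps.png",np.hstack([a,im]))
```

```text
(no output)
```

View pics/sp.png

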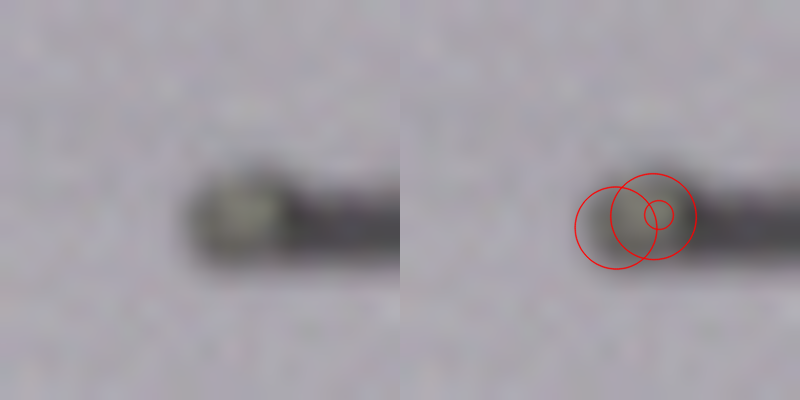

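View pics/sps.png

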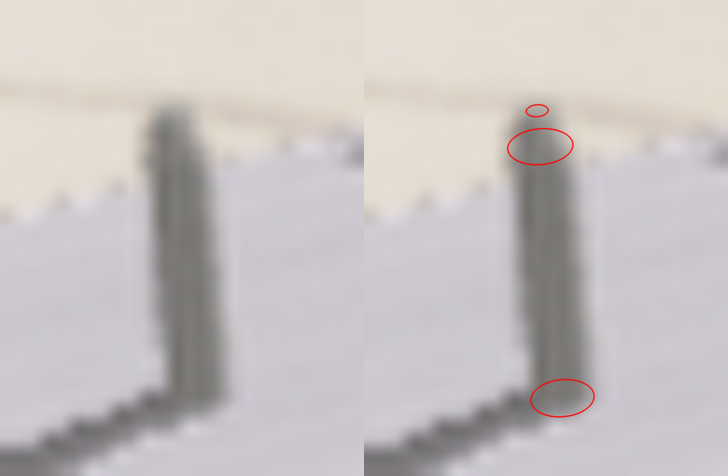

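Emit:
{"api": "jog_arm", "payload": {"rows": [{"xyz":[0,-0.001,-0.015],"twist":[0,0,0]},{"xyz":[0,-0.001,-0.03],"twist":[0,0,0]},{"xyz":[0,-0.001,-0.043],"twist":[0,0,0]},{"xyz":[0,-0.001,-0.052],"twist":[0,0,0]},{"xyz":[0,-0.001,-0.058],"twist":[0,0,0]},{"xyz":[0,-0.001,-0.06],"twist":[0,0,0]},{"xyz":[0,-0.001,-0.06],"twist":[0,0,0]},{"xyz":[0,-0.001,-0.06],"twist":[0,0,0]}]}}

```text
clock: 22.07
tool_pos: [0.4803, -0.1209, 0.09]
tool_rot: [0.0, 0.031, 1.0, -0.0]
contact_force: [0.1, 0.4, -1.2]
finger_gap: 0.0472
```

Run:
```python
from h import *
from workcell import arm
snap("scene","s8")
s=arm.read_state();print(s["tool_pos"],s["contact_force"],s["clock"])
def circ(x,y,z,r,n=120):
    t=np.linspace(0,2*np.pi,n); return np.c_[x+r*np.cos(t),y+r*np.sin(t),0*t+z]
def draw(im,n,P,k,x0,y0,col):
    p=(proj(n,P)-[x0,y0]+.5)*k-.5; cv2.polylines(im,[np.round(p*8).astype(int)],False,col,1,cv2.LINE_AA,3)
k=12;x0,y0=205,180
im=cv2.imread("pics/s8.png")[y0:y0+50,x0:x0+40]; im=cv2.resize(im,None,fx=k,fy=k,interpolation=cv2.INTER_CUBIC);a=im.copy() 
x,y,z=s["tool_pos"];z-=.0062
for zz in(z,z+.016): draw(im,"scene",circ(x,y,zz,.025),k,x0,y0,(0,255,0))
for zz,r in((.012,.006),(.070,.006),(.078,.002)): draw(im,"scene",circ(.48,-.12,zz,r),k,x0,y0,(0,0,255))
cv2.imwrite("pics/ov8.png",np.hstack([a,im])[:, :800] if 0 else cv2.resize(np.hstack([a,im]),None,fx=.82,fy=.82))
```

```text
[ 0.48043323 -0.1209693   0.09015015] [ 0.4401772  -0.38323457 -1.34176937] 22.1167
```

View pics/ov8.png

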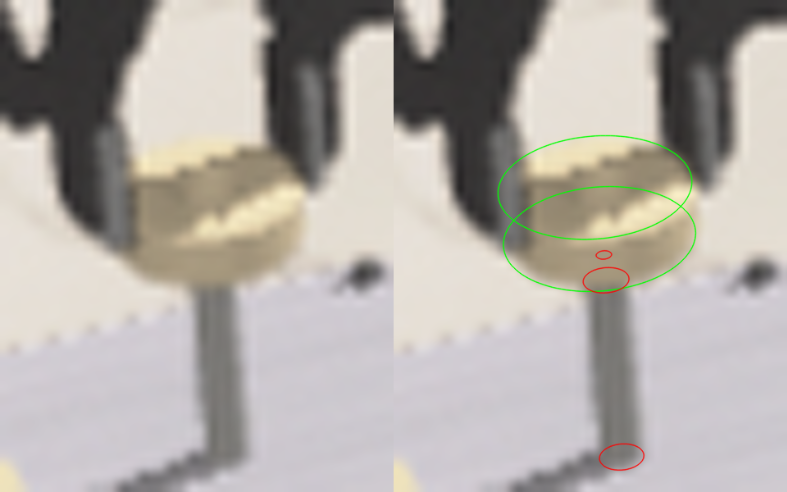

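Emit:
{"api": "jog_arm", "payload": {"rows": [{"xyz":[0,0.0005,-0.004],"twist":[0,0,0]},{"xyz":[0,0.0005,-0.007],"twist":[0,0,0]},{"xyz":[0,0.0005,-0.01],"twist":[0,0,0]},{"xyz":[0,0.0005,-0.013],"twist":[0,0,0]},{"xyz":[0,0.0005,-0.016],"twist":[0,0,0]},{"xyz":[0,0.0005,-0.016],"twist":[0,0,0]}]}}

```text
clock: 22.62
tool_pos: [0.4793, -0.1199, 0.0725]
tool_rot: [-0.001, 0.031, 1.0, 0.0]
contact_force: [-0.2, -0.6, -0.9]
finger_gap: 0.0475
```

Emit:
{"api": "jog_arm", "payload": {"rows": [{"xyz":[0,0,-0.006],"twist":[0,0,0]},{"xyz":[0,0,-0.013],"twist":[0,0,0]},{"xyz":[0,0,-0.02],"twist":[0,0,0]},{"xyz":[0,0,-0.027],"twist":[0,0,0]},{"xyz":[0,0,-0.034],"twist":[0,0,0]},{"xyz":[0,0,-0.04],"twist":[0,0,0]},{"xyz":[0,0,-0.045],"twist":[0,0,0]},{"xyz":[0,0,-0.049],"twist":[0,0,0]},{"xyz":[0,0,-0.051],"twist":[0,0,0]},{"xyz":[0,0,-0.052],"twist":[0,0,0]},{"xyz":[0,0,-0.052],"twist":[0,0,0]},{"xyz":[0,0,-0.052],"twist":[0,0,0]}]}}

```text
clock: 23.62
tool_pos: [0.4801, -0.1203, 0.0216]
tool_rot: [0.0, 0.031, 1.0, -0.0]
contact_force: [-0.7, 0.3, -0.7]
finger_gap: 0.0477
```

Emit:
{"api": "jog_arm", "payload": {"rows": [{"xyz":[0,0,-0.002],"twist":[0,0,0]},{"xyz":[0,0,-0.0025],"twist":[0,0,0]},{"xyz":[0,0,-0.0025],"twist":[0,0,0]}]}}

```text
clock: 23.87
tool_pos: [0.4798, -0.1202, 0.0188]
tool_rot: [-0.0, 0.031, 1.0, 0.0]
contact_force: [-0.6, -0.8, -1.1]
finger_gap: 0.0476
```

Emit:
{"api": "jog_arm", "payload": {"rows": [{"xyz":[0,0,0],"twist":[0,0,0]},{"xyz":[0,0,0],"twist":[0,0,0]},{"xyz":[0,0,0],"twist":[0,0,0]},{"xyz":[0,0,0.005],"twist":[0,0,0]},{"xyz":[0,0,0.015],"twist":[0,0,0]},{"xyz":[0,0,0.035],"twist":[0,0,0]},{"xyz":[0,0,0.065],"twist":[0,0,0]},{"xyz":[0,0,0.1],"twist":[0,0,0]},{"xyz":[0,0,0.13],"twist":[0,0,0]},{"xyz":[0,0,0.13],"twist":[0,0,0]}], "jaw": 0.72}}

```text
clock: 24.7
tool_pos: [0.484, -0.1222, 0.157]
tool_rot: [0.006, 0.031, 1.0, -0.003]
contact_force: [-0.0, -0.5, 1.3]
finger_gap: 0.0611
```

Run:
```python
from h import *
snap("scene","s9");snap("top","t9")
crop("s9","s9a",170,140,290,240,6)
crop("s9","s9c",280,60,430,240,4)
crop("t9","t9a",140,165,280,305,5)
```

```text
(no output)
```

View pics/s9a.png

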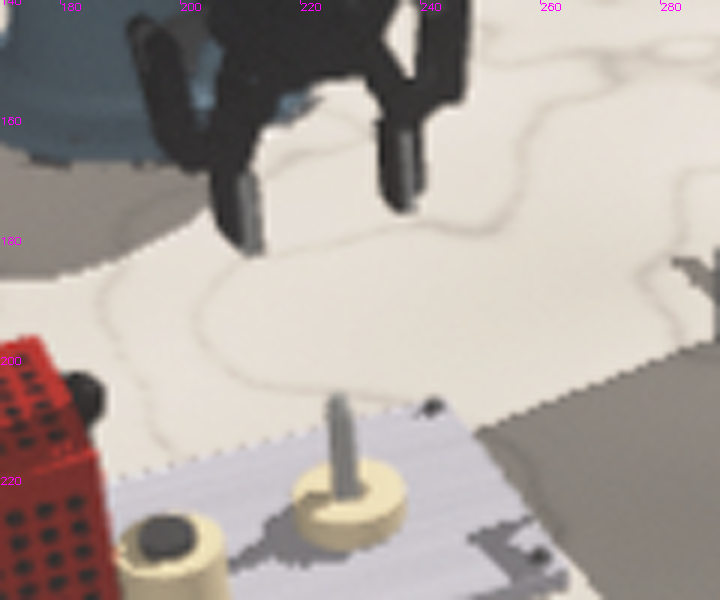

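View pics/s9c.png

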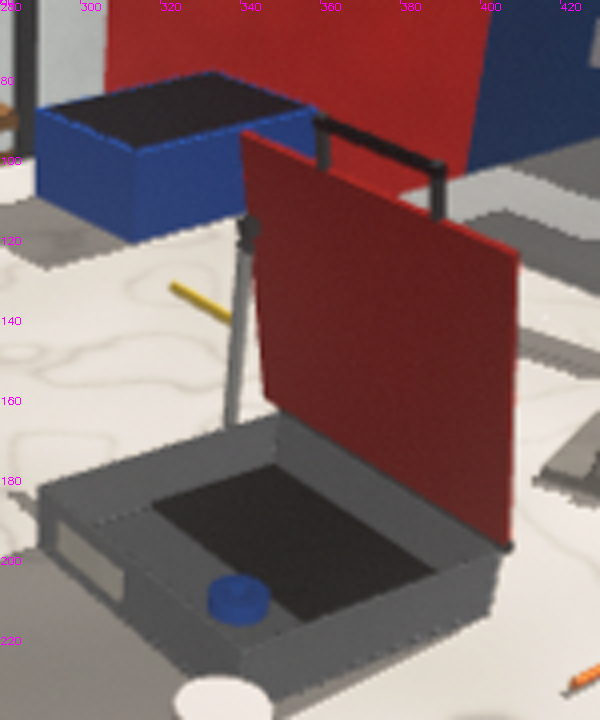

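View pics/t9a.png

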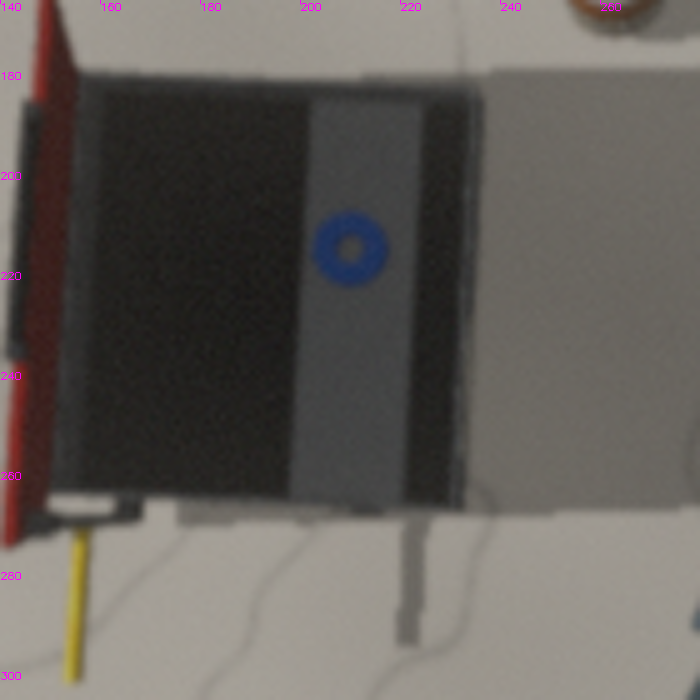

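```bash
python3 - <<'E'
from h import *
c,s=np.cos(1.5095),np.sin(1.5095);R=np.array([[c,-s,0],[s,c,0],[0,0,1]])
def W(v): return R@np.array(v)+[.5685,.2165,0]
def bar(a,y,l=.265): return W((.115-l*np.cos(a),y,.055+l*np.sin(a)))
for a in(1.28,1.30,1.32,1.34,1.36,1.38,1.40,1.42,1.45,1.49):
    print(a,proj("scene",[bar(a,.056),bar(a,-.056),bar(a,.1445,.232),bar(a,-.1225,.232)]).round(1).tolist())
E
python3 - <<'E'
import sys; sys.path.insert(0,".")
import os; os.chdir(".")
from h import *
out=[]
for n in("s4","s7","s9"):
    im=cv2.imread(f"pics/{n}.png")[75:130,330:410]; out.append(cv2.resize(im,None,fx=5,fy=5,interpolation=cv2.INTER_CUBIC))
cv2.imwrite("pics/cmpA.png",np.vstack(out[1:]))
E
```

```text
1.28 [[351.6, 94.1], [380.8, 106.8], [333.1, 95.8], [401.1, 127.2]]
1.3 [[353.1, 93.3], [382.4, 105.9], [334.4, 95.1], [402.6, 126.3]]
1.32 [[354.6, 92.5], [384.0, 105.0], [335.7, 94.4], [404.0, 125.4]]
1.34 [[356.2, 91.7], [385.6, 104.1], [336.9, 93.8], [405.4, 124.6]]
1.36 [[357.7, 90.9], [387.3, 103.3], [338.2, 93.2], [406.8, 123.9]]
1.38 [[359.2, 90.2], [388.9, 102.5], [339.5, 92.6], [408.2, 123.1]]
1.4 [[360.8, 89.5], [390.5, 101.8], [340.8, 92.1], [409.6, 122.4]]
1.42 [[362.3, 88.9], [392.0, 101.1], [342.0, 91.5], [411.0, 121.8]]
1.45 [[364.6, 88.0], [394.4, 100.1], [343.9, 90.8], [413.1, 120.8]]
1.49 [[367.6, 87.0], [397.5, 98.9], [346.4, 90.0], [415.8, 119.7]]
```

View pics/cmpA.png

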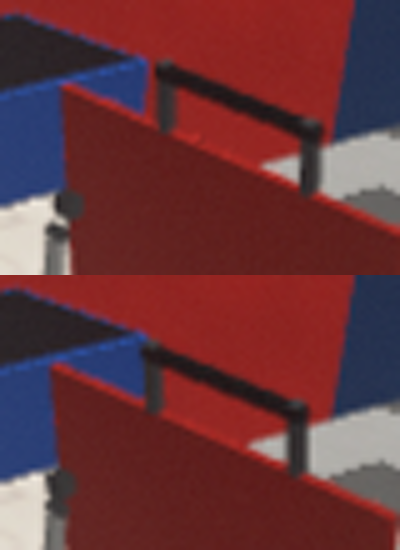

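Emit:
{"api": "jog_arm", "payload": {"rows": [{"xyz":[0,0,-0.035],"twist":[0,0,0]},{"xyz":[0,0,-0.075],"twist":[0,0,0]},{"xyz":[0,0,-0.105],"twist":[0,0,0]},{"xyz":[0,0,-0.12],"twist":[0,0,0]},{"xyz":[0,0,-0.127],"twist":[0,0,0]},{"xyz":[0,0,-0.129],"twist":[0,0,0]}]}}

```text
clock: 25.3
tool_pos: [0.478, -0.1193, 0.0177]
tool_rot: [-0.002, 0.031, 1.0, 0.001]
contact_force: [0.3, 0.1, -0.2]
finger_gap: 0.0617
```

Emit:
{"api": "jog_arm", "payload": {"rows": [{"xyz":[0,0,0],"twist":[0,0,0]},{"xyz":[0,0,0],"twist":[0,0,0]},{"xyz":[0,0,0],"twist":[0,0,0]},{"xyz":[0,0,0],"twist":[0,0,0]},{"xyz":[0,0,0.004],"twist":[0,0,0]},{"xyz":[0,0,0.01],"twist":[0,0,0]},{"xyz":[0,0,0.017],"twist":[0,0,0]},{"xyz":[0,0,0.02],"twist":[0,0,0]}], "jaw": 0.4}}

```text
clock: 25.97
tool_pos: [0.4807, -0.1206, 0.0415]
tool_rot: [0.001, 0.031, 1.0, -0.0]
contact_force: [0.3, 0.2, -1.4]
finger_gap: 0.0475
```

Run:
```python
from h import *
snap("scene","s10")
crop("s10","s10a",190,170,270,240,8)
crop("s10","s10c",320,75,410,135,7)
```

```text
(no output)
```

View pics/s10a.png

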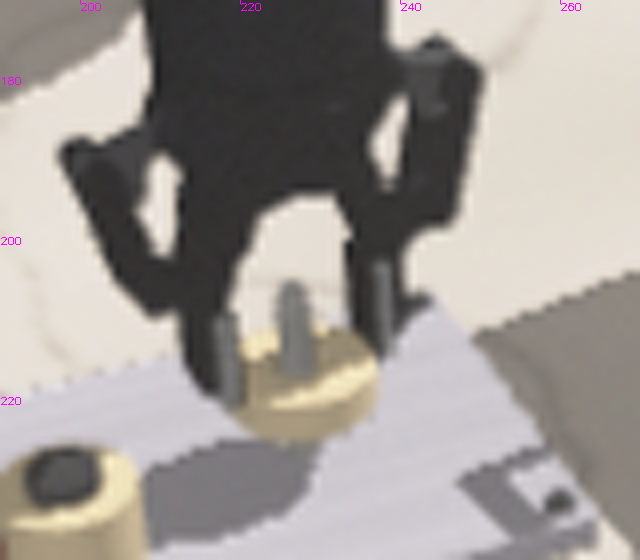

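View pics/s10c.png

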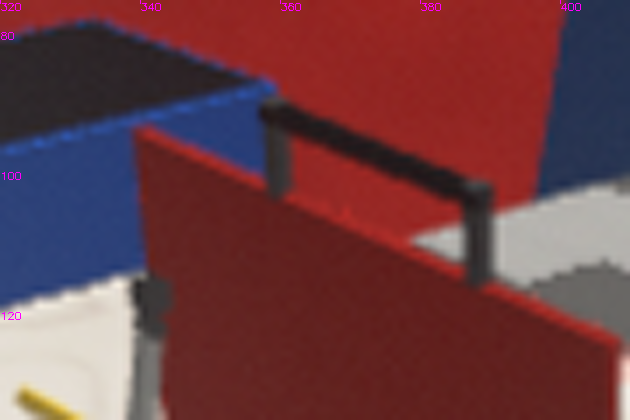

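The clock mattered here: the lid was only at about 1.38 rad and still sinking when the cream collar went home, so step 1 was not yet met. The collar is now lifted back to mid-spindle. I'll hold it there until the lid settles on the stay.

Emit:
{"api": "jog_arm", "payload": {"rows": [{"xyz":[0,0,0],"twist":[0,0,0]},{"xyz":[0,0,0],"twist":[0,0,0]},{"xyz":[0,0,0],"twist":[0,0,0]},{"xyz":[0,0,0],"twist":[0,0,0]},{"xyz":[0,0,0],"twist":[0,0,0]},{"xyz":[0,0,0],"twist":[0,0,0]},{"xyz":[0,0,0],"twist":[0,0,0]},{"xyz":[0,0,0],"twist":[0,0,0]},{"xyz":[0,0,0],"twist":[0,0,0]},{"xyz":[0,0,0],"twist":[0,0,0]},{"xyz":[0,0,0],"twist":[0,0,0]},{"xyz":[0,0,0],"twist":[0,0,0]},{"xyz":[0,0,0],"twist":[0,0,0]},{"xyz":[0,0,0],"twist":[0,0,0]},{"xyz":[0,0,0],"twist":[0,0,0]},{"xyz":[0,0,0],"twist":[0,0,0]},{"xyz":[0,0,0],"twist":[0,0,0]},{"xyz":[0,0,0],"twist":[0,0,0]},{"xyz":[0,0,0],"twist":[0,0,0]},{"xyz":[0,0,0],"twist":[0,0,0]}]}}

```text
clock: 27.68
tool_pos: [0.4798, -0.1202, 0.0399]
tool_rot: [-0.0, 0.031, 1.0, -0.0]
contact_force: [-0.3, -0.6, -1.1]
finger_gap: 0.047
```

Emit:
{"api": "jog_arm", "payload": {"rows": [{"xyz":[0,0,0],"twist":[0,0,0]},{"xyz":[0,0,0],"twist":[0,0,0]},{"xyz":[0,0,0],"twist":[0,0,0]},{"xyz":[0,0,0],"twist":[0,0,0]},{"xyz":[0,0,0],"twist":[0,0,0]},{"xyz":[0,0,0],"twist":[0,0,0]},{"xyz":[0,0,0],"twist":[0,0,0]},{"xyz":[0,0,0],"twist":[0,0,0]},{"xyz":[0,0,0],"twist":[0,0,0]},{"xyz":[0,0,0],"twist":[0,0,0]},{"xyz":[0,0,0],"twist":[0,0,0]},{"xyz":[0,0,0],"twist":[0,0,0]},{"xyz":[0,0,0],"twist":[0,0,0]},{"xyz":[0,0,0],"twist":[0,0,0]},{"xyz":[0,0,0],"twist":[0,0,0]},{"xyz":[0,0,0],"twist":[0,0,0]},{"xyz":[0,0,0],"twist":[0,0,0]},{"xyz":[0,0,0],"twist":[0,0,0]},{"xyz":[0,0,0],"twist":[0,0,0]},{"xyz":[0,0,0],"twist":[0,0,0]}]}}

```text
clock: 29.35
tool_pos: [0.4799, -0.1202, 0.0399]
tool_rot: [0.0, 0.031, 1.0, -0.0]
contact_force: [0.4, -0.2, -1.0]
finger_gap: 0.0472
```

Emit:
{"api": "jog_arm", "payload": {"rows": [{"xyz":[0,0,0],"twist":[0,0,0]},{"xyz":[0,0,0],"twist":[0,0,0]},{"xyz":[0,0,0],"twist":[0,0,0]},{"xyz":[0,0,0],"twist":[0,0,0]},{"xyz":[0,0,0],"twist":[0,0,0]},{"xyz":[0,0,0],"twist":[0,0,0]},{"xyz":[0,0,0],"twist":[0,0,0]},{"xyz":[0,0,0],"twist":[0,0,0]},{"xyz":[0,0,0],"twist":[0,0,0]},{"xyz":[0,0,0],"twist":[0,0,0]},{"xyz":[0,0,0],"twist":[0,0,0]},{"xyz":[0,0,0],"twist":[0,0,0]},{"xyz":[0,0,0],"twist":[0,0,0]},{"xyz":[0,0,0],"twist":[0,0,0]},{"xyz":[0,0,0],"twist":[0,0,0]},{"xyz":[0,0,0],"twist":[0,0,0]},{"xyz":[0,0,0],"twist":[0,0,0]},{"xyz":[0,0,0],"twist":[0,0,0]},{"xyz":[0,0,0],"twist":[0,0,0]},{"xyz":[0,0,0],"twist":[0,0,0]}]}}

```text
clock: 31.02
tool_pos: [0.4798, -0.1202, 0.0399]
tool_rot: [0.0, 0.031, 1.0, -0.0]
contact_force: [-0.4, 0.5, -1.3]
finger_gap: 0.0476
```

Run:
```python
from h import *
snap("scene","s11")
```

Emit:
{"api": "jog_arm", "payload": {"rows": [{"xyz":[0,0,0],"twist":[0,0,0]},{"xyz":[0,0,0],"twist":[0,0,0]},{"xyz":[0,0,0],"twist":[0,0,0]},{"xyz":[0,0,0],"twist":[0,0,0]},{"xyz":[0,0,0],"twist":[0,0,0]},{"xyz":[0,0,0],"twist":[0,0,0]},{"xyz":[0,0,0],"twist":[0,0,0]},{"xyz":[0,0,0],"twist":[0,0,0]},{"xyz":[0,0,0],"twist":[0,0,0]},{"xyz":[0,0,0],"twist":[0,0,0]},{"xyz":[0,0,0],"twist":[0,0,0]},{"xyz":[0,0,0],"twist":[0,0,0]},{"xyz":[0,0,0],"twist":[0,0,0]},{"xyz":[0,0,0],"twist":[0,0,0]},{"xyz":[0,0,0],"twist":[0,0,0]},{"xyz":[0,0,0],"twist":[0,0,0]},{"xyz":[0,0,0],"twist":[0,0,0]},{"xyz":[0,0,0],"twist":[0,0,0]},{"xyz":[0,0,0],"twist":[0,0,0]},{"xyz":[0,0,0],"twist":[0,0,0]}]}}

```text
clock: 32.73
tool_pos: [0.4798, -0.1202, 0.0399]
tool_rot: [-0.0, 0.031, 1.0, 0.0]
contact_force: [-1.4, 0.2, -1.3]
finger_gap: 0.047
```

Run:
```python
from h import *
b=snap("scene","s12"); a=cv2.imread("pics/s11.png"); c=cv2.imread("pics/s10.png")
roi=np.s_[75:200,325:420]
print("s12-s11 diff",np.abs(b[roi].astype(int)-a[roi]).mean(), "s11-s10",np.abs(a[roi].astype(int)-c[roi]).mean())
crop("s12","s12c",320,75,410,175,6)
```

```text
s12-s11 diff 0.958259649122807 s11-s10 3.566680701754386
```

View pics/s12c.png

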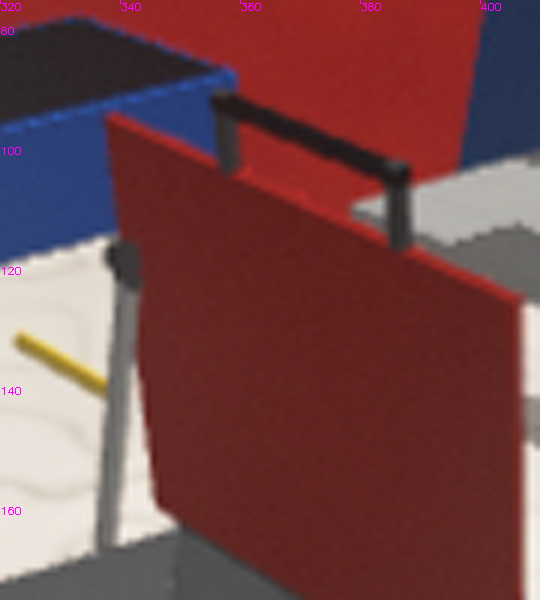

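Run:
```python
from h import *
b=cv2.imread("pics/s12.png").astype(int); a=cv2.imread("pics/s11.png").astype(int)
print([round(np.abs(b[r]-a[r]).mean(),2) for r in (np.s_[75:200,325:420],np.s_[260:380,300:420],np.s_[85:110,330:345],np.s_[85:130,350:395])])
```

```text
[np.float64(0.96), np.float64(0.54), np.float64(1.01), np.float64(1.1)]
```

Run:
```python
from h import *
for n in range(1):
    import time
snap("scene","s13")
g=lambda n: cv2.imread(f"pics/{n}.png",0)[80:130,335:410].astype(np.float32)
def ecc(a,b):
    w=np.eye(2,3,dtype=np.float32); cc,w=cv2.findTransformECC(g(a),g(b),w,cv2.MOTION_TRANSLATION,(3,200,1e-6)); return w[:,2]
print("s9-10",ecc("s9","s10"),"s10-11",ecc("s10","s11"),"s11-12",ecc("s11","s12"),"12-13",ecc("s12","s13"))
```

```text
s9-10 [-0.7230034   0.21121326] s10-11 [-1.2349664   0.33108675] s11-12 [ 0.00346203 -0.0048192 ] 12-13 [ 0.00119664 -0.00195108]
```

The lid has been still since 31 s (shift below 0.01 px) and rests on the stay tip. Now I'll lower the cream collar and release it.

Emit:
{"api": "jog_arm", "payload": {"rows": [{"xyz":[0,0,-0.006],"twist":[0,0,0]},{"xyz":[0,0,-0.012],"twist":[0,0,0]},{"xyz":[0,0,-0.017],"twist":[0,0,0]},{"xyz":[0,0,-0.02],"twist":[0,0,0]},{"xyz":[0,0,-0.021],"twist":[0,0,0]},{"xyz":[0,0,-0.021],"twist":[0,0,0]}]}}

```text
clock: 33.33
tool_pos: [0.4793, -0.12, 0.0201]
tool_rot: [-0.002, 0.031, 1.0, 0.001]
contact_force: [-9.7, 3.9, 20.2]
finger_gap: 0.0474
```

Emit:
{"api": "jog_arm", "payload": {"rows": [{"xyz":[0,0,0],"twist":[0,0,0]},{"xyz":[0,0,0],"twist":[0,0,0]},{"xyz":[0,0,0],"twist":[0,0,0]},{"xyz":[0,0,0.005],"twist":[0,0,0]},{"xyz":[0,0,0.015],"twist":[0,0,0]},{"xyz":[0,0,0.035],"twist":[0,0,0]},{"xyz":[0,0,0.065],"twist":[0,0,0]},{"xyz":[0,0,0.1],"twist":[0,0,0]},{"xyz":[0,0,0.13],"twist":[0,0,0]},{"xyz":[0,0,0.13],"twist":[0,0,0]},{"xyz":[0,0,0.13],"twist":[0,0,0]}], "jaw": 0.72}}

```text
clock: 34.25
tool_pos: [0.4814, -0.1209, 0.1519]
tool_rot: [0.003, 0.031, 1.0, -0.001]
contact_force: [-1.1, -0.5, -1.0]
finger_gap: 0.0616
```

Run:
```python
from h import *
snap("scene","s14");im=snap("top","t14")
crop("s14","s14a",190,190,270,240,8)
hsv=cv2.cvtColor(im,cv2.COLOR_BGR2HSV)
m=cv2.inRange(hsv,(105,120,60),(125,255,255)); n,l,st,ce=cv2.connectedComponentsWithStats(m)
for k in range(1,n):
    if st[k,4]>40: print(ce[k],st[k],back("top",ce[k],.022).round(4))
from workcell import arm
print(arm.read_state()["tool_pos"])
```

```text
[209.42519685 214.35433071] [203 208  14  14 127] [[0.5944 0.1731 0.022 ]]
[ 0.4792992  -0.11996379  0.14845356]
```

View pics/s14a.png

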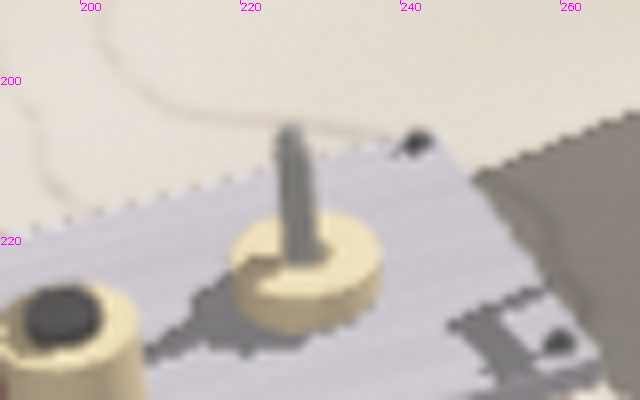

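View pics/t14.png

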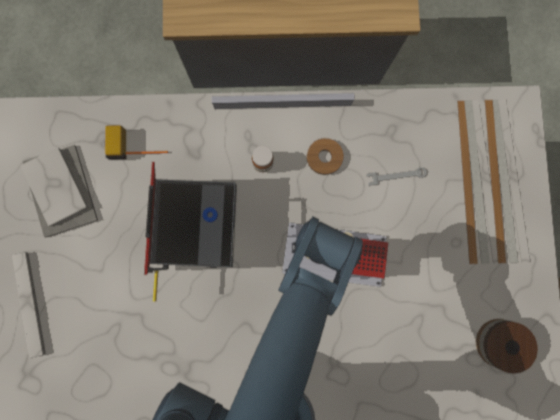

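Emit:
{"api": "jog_arm", "payload": {"rows": [{"xyz":[0.008,0.02,0],"twist":[0,0,0]},{"xyz":[0.02,0.05,0],"twist":[0,0,0]},{"xyz":[0.032,0.082,0],"twist":[0,0,0]},{"xyz":[0.044,0.113,0],"twist":[0,0,0]},{"xyz":[0.056,0.144,0],"twist":[0,0,0]},{"xyz":[0.068,0.175,0],"twist":[0,0,0]},{"xyz":[0.08,0.206,0],"twist":[0,0,0]},{"xyz":[0.092,0.236,0],"twist":[0,0,0]},{"xyz":[0.104,0.265,0],"twist":[0,0,0]},{"xyz":[0.112,0.285,0],"twist":[0,0,0]},{"xyz":[0.115,0.293,-0.01],"twist":[0,0,0]},{"xyz":[0.115,0.293,-0.03],"twist":[0,0,0]},{"xyz":[0.115,0.293,-0.055],"twist":[0,0,0]},{"xyz":[0.115,0.293,-0.08],"twist":[0,0,0]},{"xyz":[0.115,0.293,-0.1],"twist":[0,0,0]},{"xyz":[0.115,0.293,-0.1],"twist":[0,0,0]},{"xyz":[0.115,0.293,-0.1],"twist":[0,0,0]},{"xyz":[0.115,0.293,-0.1],"twist":[0,0,0]}]}}

```text
clock: 35.85
tool_pos: [0.595, 0.1723, 0.0492]
tool_rot: [0.0, 0.031, 1.0, -0.0]
contact_force: [0.5, -0.3, 0.4]
finger_gap: 0.0615
```

Run:
```python
from h import *
snap("scene","s15"); crop("s15","s15a",300,150,400,235,7)
```

```text
(no output)
```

View pics/s15a.png

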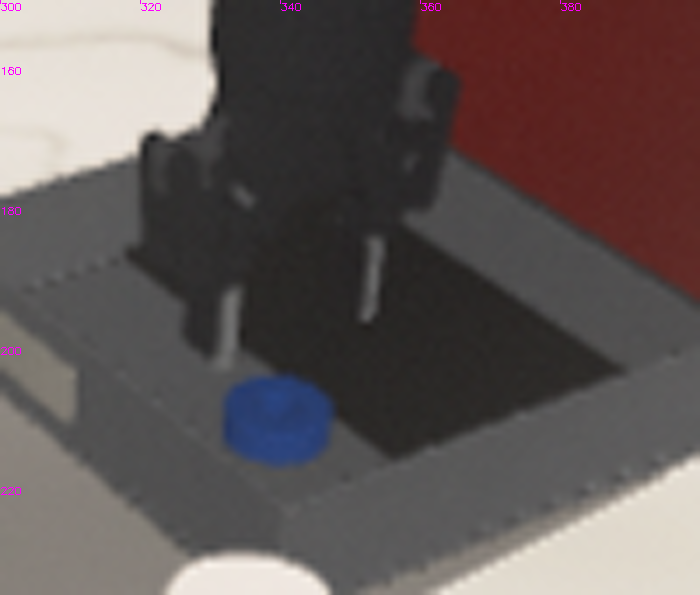

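Emit:
{"api": "jog_arm", "payload": {"rows": [{"xyz":[-0.0005,0.001,-0.008],"twist":[0,0,0]},{"xyz":[-0.0005,0.001,-0.016],"twist":[0,0,0]},{"xyz":[-0.0005,0.001,-0.023],"twist":[0,0,0]},{"xyz":[-0.0005,0.001,-0.029],"twist":[0,0,0]},{"xyz":[-0.0005,0.001,-0.033],"twist":[0,0,0]},{"xyz":[-0.0005,0.001,-0.036],"twist":[0,0,0]},{"xyz":[-0.0005,0.001,-0.036],"twist":[0,0,0]},{"xyz":[-0.0005,0.001,-0.036],"twist":[0,0,0]}]}}

```text
clock: 36.57
tool_pos: [0.5943, 0.1738, 0.0127]
tool_rot: [-0.0, 0.031, 1.0, -0.0]
contact_force: [-0.5, -0.1, -0.4]
finger_gap: 0.0615
```

Emit:
{"api": "jog_arm", "payload": {"rows": [{"xyz":[0,0,0],"twist":[0,0,0]},{"xyz":[0,0,0],"twist":[0,0,0]},{"xyz":[0,0,0],"twist":[0,0,0]},{"xyz":[0,0,0],"twist":[0,0,0]},{"xyz":[0,0,0],"twist":[0,0,0]},{"xyz":[0,0,0],"twist":[0,0,0]},{"xyz":[0,0,0],"twist":[0,0,0]}], "jaw": 0.3}}

```text
clock: 37.15
tool_pos: [0.5949, 0.1739, 0.0138]
tool_rot: [0.001, 0.031, 1.0, 0.0]
contact_force: [-0.5, -0.4, 5.9]
finger_gap: 0.0422
```

Emit:
{"api": "jog_arm", "payload": {"rows": [{"xyz":[0,0,0.004],"twist":[0,0,0]},{"xyz":[0,0,0.012],"twist":[0,0,0]},{"xyz":[0,0,0.025],"twist":[0,0,0]},{"xyz":[0,0,0.045],"twist":[0,0,0]},{"xyz":[0,0,0.07],"twist":[0,0,0]},{"xyz":[0,0,0.1],"twist":[0,0,0]},{"xyz":[-0.005,-0.013,0.125],"twist":[0,0,0]},{"xyz":[-0.013,-0.033,0.137],"twist":[0,0,0]},{"xyz":[-0.025,-0.064,0.137],"twist":[0,0,0]},{"xyz":[-0.037,-0.095,0.137],"twist":[0,0,0]},{"xyz":[-0.049,-0.126,0.137],"twist":[0,0,0]},{"xyz":[-0.061,-0.157,0.137],"twist":[0,0,0]},{"xyz":[-0.073,-0.188,0.137],"twist":[0,0,0]},{"xyz":[-0.085,-0.219,0.137],"twist":[0,0,0]},{"xyz":[-0.097,-0.248,0.137],"twist":[0,0,0]},{"xyz":[-0.107,-0.274,0.137],"twist":[0,0,0]},{"xyz":[-0.113,-0.289,0.137],"twist":[0,0,0]},{"xyz":[-0.115,-0.294,0.137],"twist":[0,0,0]},{"xyz":[-0.115,-0.294,0.137],"twist":[0,0,0]},{"xyz":[-0.115,-0.294,0.137],"twist":[0,0,0]}]}}

```text
clock: 38.82
tool_pos: [0.4796, -0.1198, 0.1504]
tool_rot: [0.0, 0.031, 1.0, 0.0]
contact_force: [-0.1, 0.2, -1.2]
finger_gap: 0.0422
```

Emit:
{"api": "jog_arm", "payload": {"rows": [{"xyz":[0,0,-0.015],"twist":[0,0,0]},{"xyz":[0,0,-0.03],"twist":[0,0,0]},{"xyz":[0,0,-0.043],"twist":[0,0,0]},{"xyz":[0,0,-0.052],"twist":[0,0,0]},{"xyz":[0,0,-0.057],"twist":[0,0,0]},{"xyz":[0,0,-0.057],"twist":[0,0,0]},{"xyz":[0,0,-0.057],"twist":[0,0,0]},{"xyz":[0,0,-0.057],"twist":[0,0,0]}]}}

```text
clock: 39.48
tool_pos: [0.4801, -0.1203, 0.0937]
tool_rot: [0.001, 0.031, 1.0, -0.0]
contact_force: [0.3, 0.3, -0.5]
finger_gap: 0.0417
```

Run:
```python
from h import *
from workcell import arm
snap("scene","s16")
s=arm.read_state();print(s["tool_pos"],s["contact_force"],s["clock"])
def circ(x,y,z,r,n=120):
    t=np.linspace(0,2*np.pi,n); return np.c_[x+r*np.cos(t),y+r*np.sin(t),0*t+z]
def draw(im,n,P,k,x0,y0,col):
    p=(proj(n,P)-[x0,y0]+.5)*k-.5; cv2.polylines(im,[np.round(p*8).astype(int)],False,col,1,cv2.LINE_AA,3)
k=12;x0,y0=205,180
im=cv2.imread("pics/s16.png")[y0:y0+50,x0:x0+40]; im=cv2.resize(im,None,fx=k,fy=k,interpolation=cv2.INTER_CUBIC);a=im.copy() 
x,y,z=s["tool_pos"];z-=.0078
for zz in(z,z+.016): draw(im,"scene",circ(x,y,zz,.022),k,x0,y0,(0,255,0))
for zz,r in((.012,.006),(.070,.006),(.078,.002)): draw(im,"scene",circ(.48,-.12,zz,r),k,x0,y0,(0,0,255))
cv2.imwrite("pics/ov16.png",cv2.resize(np.hstack([a,im]),None,fx=.82,fy=.82))
```

```text
[ 0.48005405 -0.12040298  0.0938094 ] [ 0.49645445 -0.19392348 -0.25662355] 39.5333
```

View pics/ov16.png

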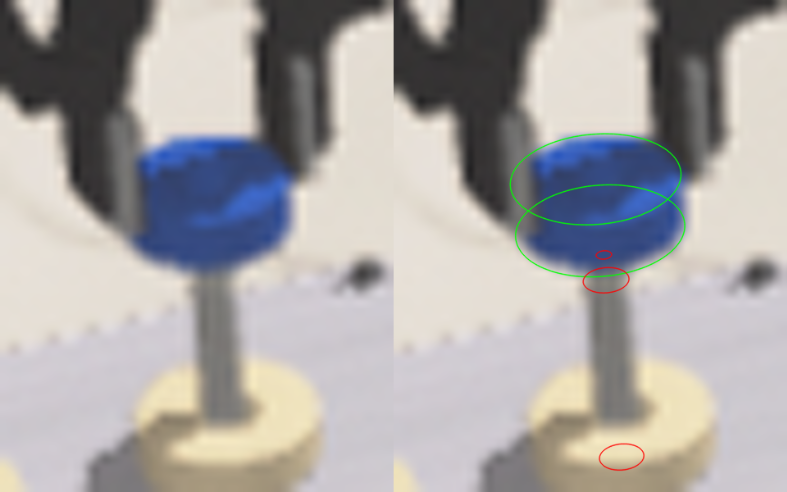

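Emit:
{"api": "jog_arm", "payload": {"rows": [{"xyz":[0,0,-0.004],"twist":[0,0,0]},{"xyz":[0,0,-0.008],"twist":[0,0,0]},{"xyz":[0,0,-0.012],"twist":[0,0,0]},{"xyz":[0,0,-0.016],"twist":[0,0,0]},{"xyz":[0,0,-0.02],"twist":[0,0,0]},{"xyz":[0,0,-0.02],"twist":[0,0,0]}]}}

```text
clock: 40.03
tool_pos: [0.4786, -0.1199, 0.0717]
tool_rot: [-0.001, 0.031, 1.0, 0.0]
contact_force: [0.3, -0.3, -1.1]
finger_gap: 0.0417
```

Emit:
{"api": "jog_arm", "payload": {"rows": [{"xyz":[0,0,-0.007],"twist":[0,0,0]},{"xyz":[0,0,-0.014],"twist":[0,0,0]},{"xyz":[0,0,-0.021],"twist":[0,0,0]},{"xyz":[0,0,-0.027],"twist":[0,0,0]},{"xyz":[0,0,-0.031],"twist":[0,0,0]},{"xyz":[0,0,-0.034],"twist":[0,0,0]},{"xyz":[0,0,-0.036],"twist":[0,0,0]},{"xyz":[0,0,-0.0365],"twist":[0,0,0]},{"xyz":[0,0,-0.0365],"twist":[0,0,0]},{"xyz":[0,0,-0.0365],"twist":[0,0,0]}]}}

```text
clock: 40.87
tool_pos: [0.4796, -0.1203, 0.0367]
tool_rot: [0.0, 0.031, 1.0, -0.0]
contact_force: [0.1, 0.2, -0.6]
finger_gap: 0.0421
```

Emit:
{"api": "jog_arm", "payload": {"rows": [{"xyz":[0,0,0],"twist":[0,0,0]},{"xyz":[0,0,0],"twist":[0,0,0]},{"xyz":[0,0,0],"twist":[0,0,0]},{"xyz":[0,0,0.005],"twist":[0,0,0]},{"xyz":[0,0,0.015],"twist":[0,0,0]},{"xyz":[0,0,0.035],"twist":[0,0,0]},{"xyz":[0,0,0.065],"twist":[0,0,0]},{"xyz":[0,0,0.1],"twist":[0,0,0]},{"xyz":[0,0,0.13],"twist":[0,0,0]},{"xyz":[0,0,0.13],"twist":[0,0,0]},{"xyz":[0,0,0.13],"twist":[0,0,0]}], "jaw": 0.65}}

```text
clock: 41.78
tool_pos: [0.4809, -0.1209, 0.1696]
tool_rot: [0.003, 0.031, 1.0, -0.001]
contact_force: [-0.6, -0.2, 0.2]
finger_gap: 0.0554
```

Run:
```python
from h import *
snap("scene","s17");im=snap("top","t17")
crop("s17","s17a",190,190,270,240,8)
crop("t17","t17a",130,155,290,305,5)
from workcell import arm
print(arm.read_state()["tool_pos"])
```

```text
[ 0.47883482 -0.11995228  0.16604835]
```

View pics/s17a.png

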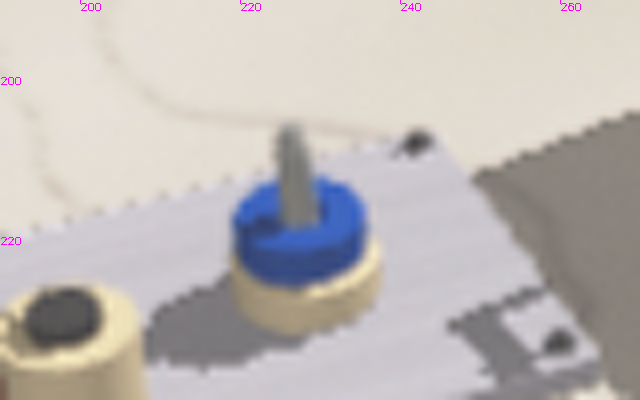

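View pics/t17a.png

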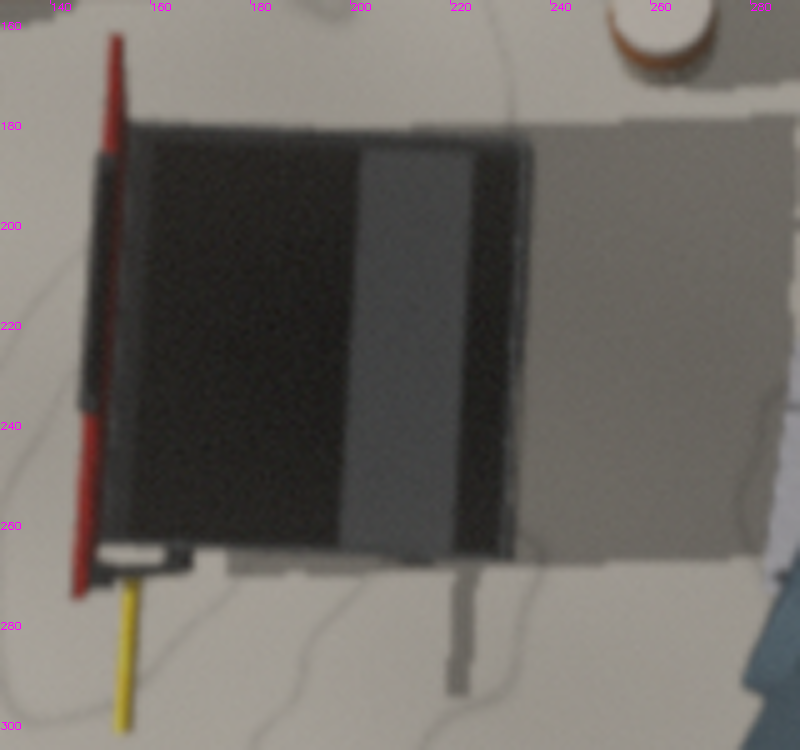

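View pics/s17.png

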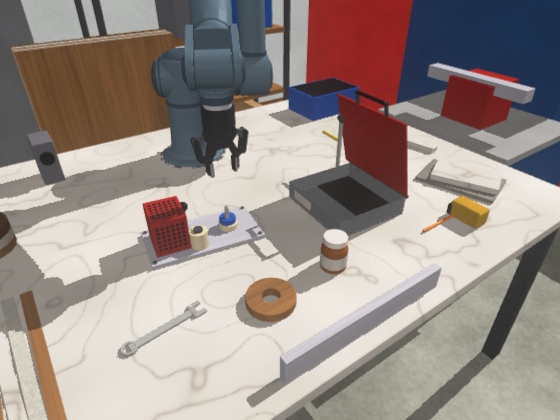

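Both collars are home on the spindle and the bin is empty. Next I'll grip the lid bar again from above.

Emit:
{"api": "jog_arm", "payload": {"rows": [{"xyz":[0,0.01,0.03],"twist":[0,0,0]},{"xyz":[0.005,0.02,0.07],"twist":[0,0,0]},{"xyz":[0.01,0.04,0.1],"twist":[0,0,0]},{"xyz":[0.018,0.07,0.125],"twist":[0,0,0]},{"xyz":[0.026,0.1,0.15],"twist":[0,0,0]},{"xyz":[0.034,0.13,0.17],"twist":[0,0,0]},{"xyz":[0.042,0.165,0.185],"twist":[0,0,0]},{"xyz":[0.05,0.2,0.195],"twist":[0,0,0]},{"xyz":[0.058,0.235,0.2],"twist":[0,0,0]},{"xyz":[0.066,0.27,0.2],"twist":[0,0,0]},{"xyz":[0.074,0.305,0.2],"twist":[0,0,0]},{"xyz":[0.082,0.34,0.2],"twist":[0,0,0]},{"xyz":[0.09,0.37,0.2],"twist":[0,0,0]},{"xyz":[0.093,0.388,0.2],"twist":[0,0,0]},{"xyz":[0.093,0.388,0.19],"twist":[0,0,0]},{"xyz":[0.093,0.388,0.19],"twist":[0,0,0]},{"xyz":[0.093,0.388,0.19],"twist":[0,0,0]},{"xyz":[0.093,0.388,0.19],"twist":[0,0,0]}], "jaw": 0.36}}

```text
clock: 43.38
tool_pos: [0.5721, 0.2666, 0.3555]
tool_rot: [-0.001, 0.031, 1.0, -0.0]
contact_force: [-0.2, -0.2, 0.8]
finger_gap: 0.0306
```

Run:
```python
from h import *
from workcell import arm
snap("scene","s18")
print(arm.read_state()["tool_pos"])
crop("s18","s18a",330,60,420,140,8)
```

```text
[0.5723145  0.26666585 0.35615328]
```

View pics/s18a.png

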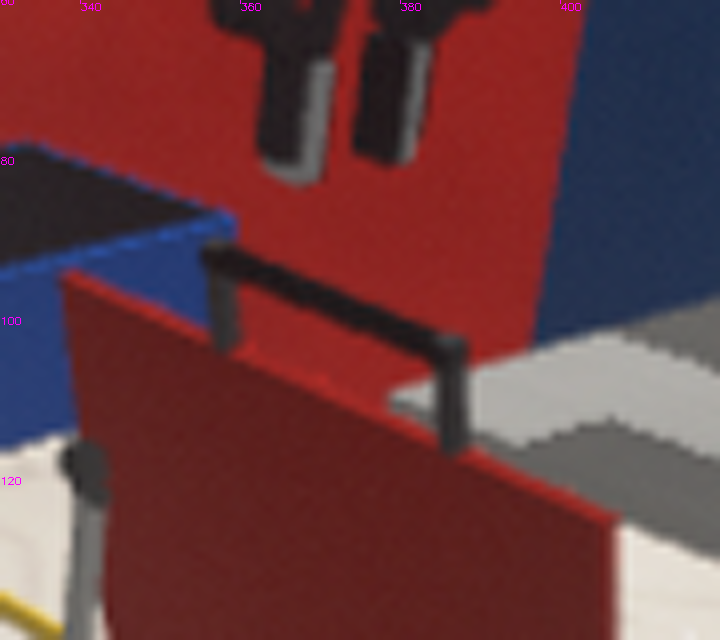

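Emit:
{"api": "jog_arm", "payload": {"rows": [{"xyz":[0,0.005,-0.005],"twist":[0,0,0]},{"xyz":[0,0.005,-0.015],"twist":[0,0,0]},{"xyz":[0,0.005,-0.026],"twist":[0,0,0]},{"xyz":[0,0.005,-0.036],"twist":[0,0,0]},{"xyz":[0,0.005,-0.046],"twist":[0,0,0]},{"xyz":[0,0.005,-0.054],"twist":[0,0,0]},{"xyz":[0,0.005,-0.058],"twist":[0,0,0]},{"xyz":[0,0.005,-0.058],"twist":[0,0,0]},{"xyz":[0,0.005,-0.058],"twist":[0,0,0]}]}}

```text
clock: 44.18
tool_pos: [0.5724, 0.2728, 0.2983]
tool_rot: [-0.0, 0.031, 1.0, -0.0]
contact_force: [0.3, 0.0, -0.0]
finger_gap: 0.0308
```

Emit:
{"api": "jog_arm", "payload": {"rows": [{"xyz":[0,0,0],"twist":[0,0,0]},{"xyz":[0,0,0],"twist":[0,0,0]},{"xyz":[0,0,0],"twist":[0,0,0]},{"xyz":[0,0,0],"twist":[0,0,0]},{"xyz":[0,0,0],"twist":[0,0,0]},{"xyz":[0,0,0],"twist":[0,0,0]}], "jaw": 0, "force": 50}}

```text
clock: 44.68
tool_pos: [0.5728, 0.2728, 0.2997]
tool_rot: [0.001, 0.031, 1.0, 0.0]
contact_force: [-1.2, -2.6, 4.7]
finger_gap: 0.0079
```

Emit:
{"api": "jog_arm", "payload": {"rows": [{"xyz":[0.0003,0.005,0.0012],"twist":[0,0,0]},{"xyz":[0.0006,0.01,0.0022],"twist":[0,0,0]},{"xyz":[0.0009,0.015,0.0031],"twist":[0,0,0]},{"xyz":[0.0012,0.02,0.0039],"twist":[0,0,0]},{"xyz":[0.0015,0.025,0.0047],"twist":[0,0,0]},{"xyz":[0.0018,0.03,0.0053],"twist":[0,0,0]},{"xyz":[0.002,0.035,0.0058],"twist":[0,0,0]},{"xyz":[0.002,0.037,0.006],"twist":[0,0,0]},{"xyz":[0.002,0.038,0.006],"twist":[0,0,0]},{"xyz":[0.002,0.038,0.006],"twist":[0,0,0]},{"xyz":[0.002,0.038,0.006],"twist":[0,0,0]}]}}

```text
clock: 45.6
tool_pos: [0.5753, 0.3106, 0.3059]
tool_rot: [0.002, 0.031, 1.0, -0.0]
contact_force: [0.6, -2.5, 5.9]
finger_gap: 0.0079
```

Emit:
{"api": "jog_arm", "payload": {"rows": [{"xyz":[0,0,0],"twist":[0,0,0]},{"xyz":[0,0,0],"twist":[0,0,0]},{"xyz":[0,0,0],"twist":[0,0,0]},{"xyz":[0,0,0.02],"twist":[0,0,0]},{"xyz":[0,0,0.045],"twist":[0,0,0]},{"xyz":[-0.02,-0.035,0.045],"twist":[0,0,0]},{"xyz":[-0.05,-0.06,0.045],"twist":[0,0,0]},{"xyz":[-0.085,-0.07,0.03],"twist":[0,0,0]},{"xyz":[-0.12,-0.075,0.01],"twist":[0,0,0]},{"xyz":[-0.155,-0.075,-0.01],"twist":[0,0,0]},{"xyz":[-0.185,-0.075,-0.035],"twist":[0,0,0]},{"xyz":[-0.198,-0.07,-0.07],"twist":[0,0,0]},{"xyz":[-0.198,-0.06,-0.105],"twist":[0,0,0]},{"xyz":[-0.198,-0.035,-0.125],"twist":[0,0,0]},{"xyz":[-0.198,-0.012,-0.135],"twist":[0,0,0]},{"xyz":[-0.198,-0.007,-0.145],"twist":[0,0,0]},{"xyz":[-0.198,-0.007,-0.16],"twist":[0,0,0]},{"xyz":[-0.198,-0.007,-0.178],"twist":[0,0,0]},{"xyz":[-0.198,-0.007,-0.186],"twist":[0,0,0]},{"xyz":[-0.198,-0.007,-0.186],"twist":[0,0,0]}], "jaw": 0.38}}

```text
clock: 47.27
tool_pos: [0.3749, 0.3028, 0.1162]
tool_rot: [-0.002, 0.031, 1.0, -0.001]
contact_force: [0.4, -0.5, 0.2]
finger_gap: 0.0326
```

Run:
```python
from h import *
snap("scene","s19")
crop("s19","s19a",300,80,420,180,6)
```

```text
(no output)
```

View pics/s19a.png

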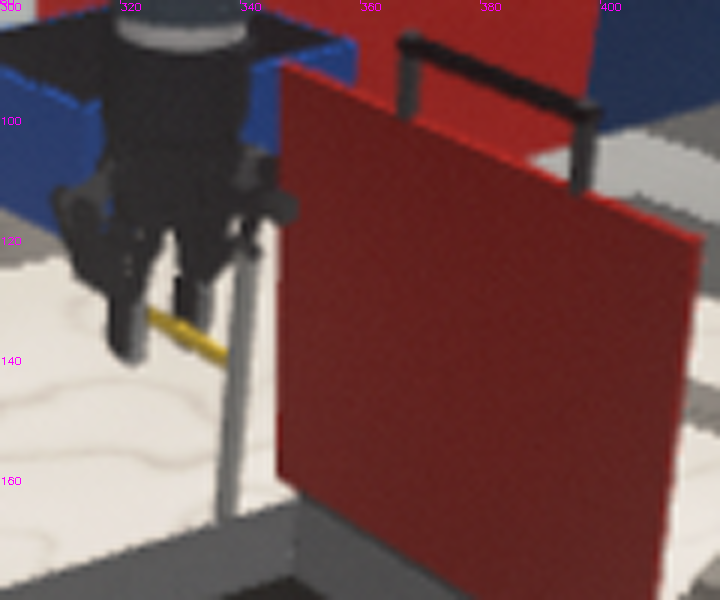

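Emit:
{"api": "jog_arm", "payload": {"rows": [{"xyz":[0,0,0],"twist":[0,0,0]},{"xyz":[0,0,0],"twist":[0,0,0]},{"xyz":[0,0,0],"twist":[0,0,0]},{"xyz":[0,0,0],"twist":[0,0,0]},{"xyz":[0,0,0],"twist":[0,0,0]},{"xyz":[-0.0005,-0.009,-0.0004],"twist":[0,0,0]},{"xyz":[-0.001,-0.0185,-0.002],"twist":[0,0,0]},{"xyz":[-0.0015,-0.028,-0.004],"twist":[0,0,0]},{"xyz":[-0.002,-0.0375,-0.0075],"twist":[0,0,0]},{"xyz":[-0.003,-0.0495,-0.013],"twist":[0,0,0]},{"xyz":[-0.0035,-0.06,-0.02],"twist":[0,0,0]},{"xyz":[-0.004,-0.0697,-0.028],"twist":[0,0,0]},{"xyz":[-0.005,-0.078,-0.0375],"twist":[0,0,0]},{"xyz":[-0.005,-0.0853,-0.048],"twist":[0,0,0]},{"xyz":[-0.0055,-0.091,-0.059],"twist":[0,0,0]},{"xyz":[-0.006,-0.0955,-0.0705],"twist":[0,0,0]},{"xyz":[-0.006,-0.098,-0.081],"twist":[0,0,0]},{"xyz":[-0.006,-0.0995,-0.091],"twist":[0,0,0]},{"xyz":[-0.006,-0.1,-0.1],"twist":[0,0,0]},{"xyz":[-0.006,-0.1,-0.101],"twist":[0,0,0]}], "jaw": 0}}

```text
clock: 48.98
tool_pos: [0.3715, 0.2043, 0.0173]
tool_rot: [0.001, 0.031, 1.0, 0.001]
contact_force: [0.6, 6.0, 11.0]
finger_gap: 0.0079
```

Run:
```python
from h import *
snap("scene","s20")
from workcell import arm
s=arm.read_state();print(s["tool_pos"],s["contact_force"],s["finger_gap"])
crop("s20","s20a",270,80,420,220,5)
```

```text
[0.37148889 0.20431004 0.01747718] [0.45963496 6.90940428 6.88563421] 0.007821213862736594
```

View pics/s20a.png

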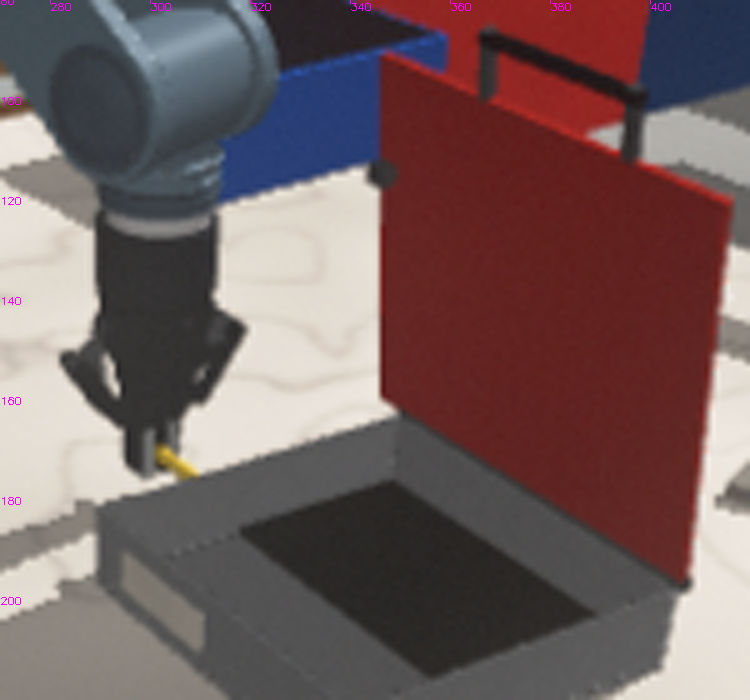

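Emit:
{"api": "jog_arm", "payload": {"rows": [{"xyz":[0,0,-0.001],"twist":[0,0,0]},{"xyz":[0,0,-0.001],"twist":[0,0,0]}]}}

```text
clock: 49.2
tool_pos: [0.3716, 0.2043, 0.0172]
tool_rot: [0.001, 0.031, 1.0, 0.001]
contact_force: [-1.5, 4.7, 11.6]
finger_gap: 0.008
```

Emit:
{"api": "jog_arm", "payload": {"rows": [{"xyz":[0,0,0],"twist":[0,0,0]},{"xyz":[0,0,0],"twist":[0,0,0]},{"xyz":[0,0,0],"twist":[0,0,0]},{"xyz":[0,0,0.01],"twist":[0,0,0]},{"xyz":[0,0,0.03],"twist":[0,0,0]},{"xyz":[0,0,0.06],"twist":[0,0,0]},{"xyz":[0,-0.02,0.095],"twist":[0,0,0]},{"xyz":[0.005,-0.045,0.125],"twist":[0,0,0]},{"xyz":[0.01,-0.075,0.15],"twist":[0,0,0]},{"xyz":[0.015,-0.11,0.17],"twist":[0,0,0]},{"xyz":[0.02,-0.145,0.18],"twist":[0,0,0]},{"xyz":[0.025,-0.18,0.18],"twist":[0,0,0]},{"xyz":[0.03,-0.21,0.18],"twist":[0,0,0]},{"xyz":[0.03,-0.23,0.18],"twist":[0,0,0]},{"xyz":[0.03,-0.23,0.18],"twist":[0,0,0]},{"xyz":[0.03,-0.23,0.18],"twist":[0,0,0]}], "jaw": 0.35}}

```text
clock: 50.53
tool_pos: [0.3999, -0.0268, 0.1964]
tool_rot: [-0.0, 0.032, 0.999, 0.0]
contact_force: [0.7, 0.0, -0.2]
finger_gap: 0.03
```

Run:
```python
from h import *
snap("scene","s21");snap("top","t21")
crop("s21","s21a",270,80,420,220,5)
crop("t21","t21a",140,165,280,305,5)
```

```text
(no output)
```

View pics/s21a.png

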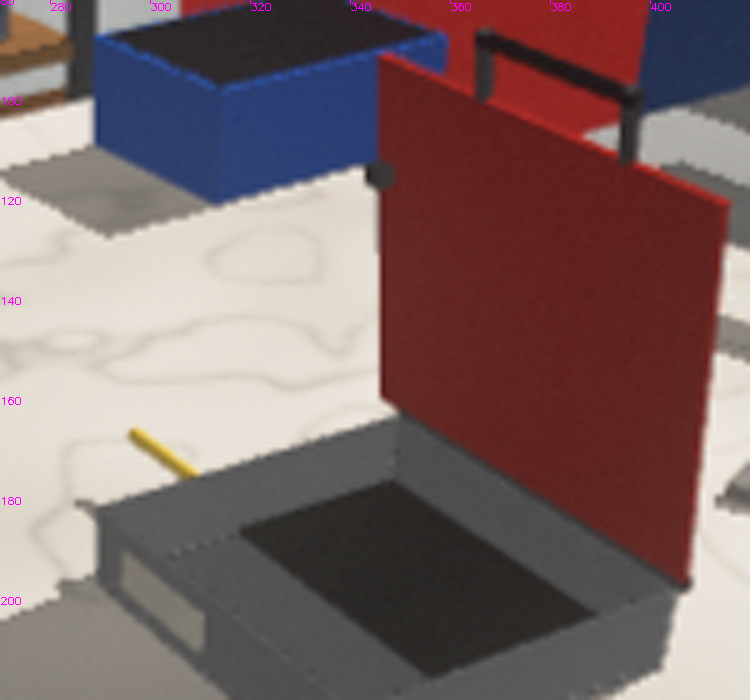

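View pics/t21a.png

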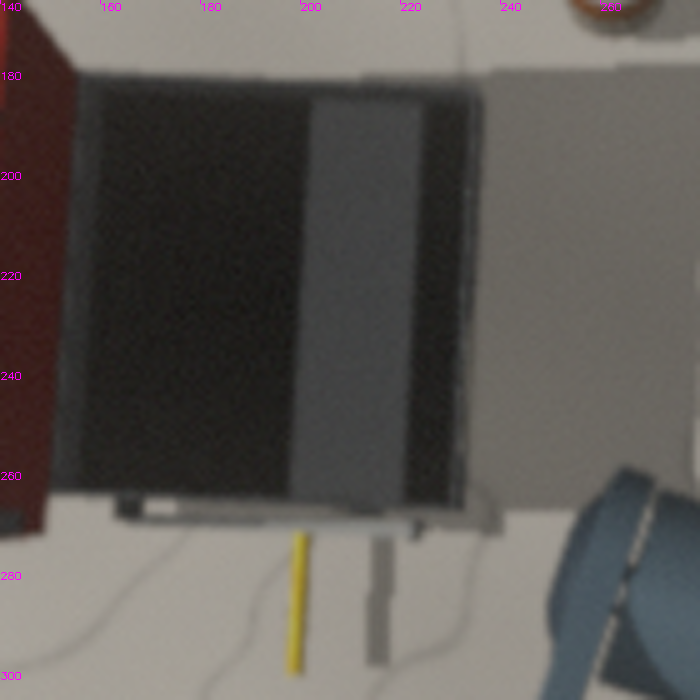

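Run:
```python
from h import *
def ecc(a,b,y0,y1,x0,x1):
    g=lambda n: cv2.imread(f"pics/{n}.png")[y0:y1,x0:x1,0].astype(np.float32)
    w=np.eye(2,3,dtype=np.float32); cc,w=cv2.findTransformECC(g(a),g(b),w,cv2.MOTION_TRANSLATION,(3,300,1e-6)); return w[:,2],cc
def cen(n,y0,y1,x0,x1):
    h=cv2.cvtColor(cv2.imread(f"pics/{n}.png"),cv2.COLOR_BGR2HSV)[y0:y1,x0:x1]; m=cv2.inRange(h,(20,120,80),(35,255,255)); v,u=np.nonzero(m); return u.mean()+x0,v.mean()+y0,len(u)
print(cen("scene0",155,180,285,320),cen("s2",155,180,285,320),cen("s21",155,180,285,320))
print(cen("top0",270,305,185,215),cen("t2",270,305,185,215),cen("t21",270,305,185,215))
c,s=np.cos(1.5095),np.sin(1.5095);R=np.array([[c,-s,0],[s,c,0],[0,0,1]])
for a in(0,.02,.05,.1,.12): 
    q=[R@np.array((.074-.1*np.cos(a),y,.035+.1*np.sin(a)))+[.5685,.2165,0] for y in(.165,.2165)]
    print(a,proj("scene",q).mean(0),proj("top",q).mean(0))
```

```text
(np.float64(299.4), np.float64(166.85), 20) (np.float64(302.60526315789474), np.float64(169.31578947368422), 38) (np.float64(301.8857142857143), np.float64(170.25714285714287), 35)
(np.float64(198.6769230769231), np.float64(286.2), 65) (np.float64(198.9016393442623), np.float64(284.95081967213116), 61) (np.float64(199.15), np.float64(285.3666666666667), 60)
0 [300.28657959 170.12067345] [199.42783774 290.08010709]
0.02 [300.30945806 169.56784759] [199.30833245 290.12286327]
0.05 [300.36335135 168.73149763] [199.10205377 290.18630089]
0.1 [300.50544362 167.32060603] [198.6861082  290.29001527]
0.12 [300.58057674 166.75101622] [198.49447245 290.33074071]
```

The stay is folded slightly lower than it was at the start. Now I'll watch the lid sink.

Run:
```python
from h import *
from workcell import arm
prev=None
for i in range(1000):
    im=arm.camera("scene")
    if i%60==0:
        g=im[60:240,270:420].astype(int)
        if prev is not None:
            d=np.abs(g-prev).mean(); print(round(arm.read_state()["clock"],1),round(d,2),end=" | ")
            if d<0.75 and i>300: break
        prev=g
snap("scene","s22");snap("top","t22")
crop("s22","s22a",270,150,420,240,5);crop("t22","t22a",140,165,280,305,4);crop("s22","s22b",190,190,270,240,8)
s=arm.read_state();print(s["clock"],s["contact_force"])
```

```text
Still running in the background as job /tmp/bash_jobs.1000/5f56679ed303 (pid 1996). You'll get a notice when it ends.
```

Edit , replacing
```

```
with
```

```

```bash
cat /tmp/bash_jobs.1000/5f56679ed303/std*
```

```text
(no output)
```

Edit , replacing
```

```
with
```

```

```bash
ls -la /tmp/bash_jobs.1000/5f56679ed303/; kill -INT -- -$(cat /tmp/bash_jobs.1000/5f56679ed303/pid); sleep 5; cat /tmp/bash_jobs.1000/5f56679ed303/std* | tail -c 600; cat /tmp/bash_jobs.1000/5f56679ed303/rc; ps aux | grep -c "python3 -$"
```

```text
total 16
drwx------ 2 agent agent 4096 Dec  7 01:07 .
drwx------ 4 agent agent 4096 Dec  7 01:27 ..
-rw-r--r-- 1 agent agent    5 Dec  7 01:07 pid
-rw-r--r-- 1 agent agent    0 Dec  7 01:07 stderr
-rw-r--r-- 1 agent agent    0 Dec  7 01:07 stdout
-rw-r--r-- 1 agent agent  310 Dec  7 01:07 waiter
Traceback (most recent call last):
KeyboardInterrupt
53.7 1.73 | 56.7 1.95 | 59.7 2.22 | 62.7 2.47 | 65.7 2.82 | 68.7 3.69 | 71.7 4.44 | 74.7 5.34 | 77.7 5.63 | 80.7 6.96 | 83.7 9.18 | 86.7 10.13 | 130
0
```

```bash
timeout 200 python3 - <<'E'
from h import *
from workcell import arm
snap("scene","s22");crop("s22","s22a",270,90,420,240,5)
s=arm.read_state();print(s["clock"],s["contact_force"],s["tool_pos"])
E
```

```text
88.0333 [-0.00334844  0.68890186  0.12429927] [ 0.40033815 -0.02621554  0.19638146]
```

View pics/s22a.png

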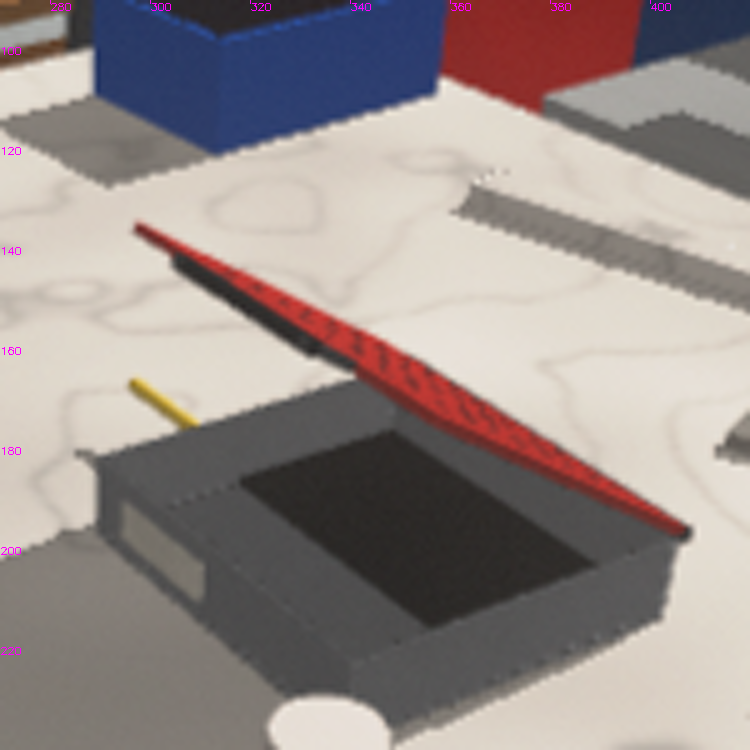

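Emit:
{"api": "jog_arm", "payload": {"rows": [{"xyz":[0,0,0],"twist":[0,0,0]},{"xyz":[0,0,0],"twist":[0,0,0]},{"xyz":[0,0,0],"twist":[0,0,0]},{"xyz":[0,0,0],"twist":[0,0,0]},{"xyz":[0,0,0],"twist":[0,0,0]},{"xyz":[0,0,0],"twist":[0,0,0]},{"xyz":[0,0,0],"twist":[0,0,0]},{"xyz":[0,0,0],"twist":[0,0,0]},{"xyz":[0,0,0],"twist":[0,0,0]},{"xyz":[0,0,0],"twist":[0,0,0]},{"xyz":[0,0,0],"twist":[0,0,0]},{"xyz":[0,0,0],"twist":[0,0,0]},{"xyz":[0,0,0],"twist":[0,0,0]},{"xyz":[0,0,0],"twist":[0,0,0]},{"xyz":[0,0,0],"twist":[0,0,0]},{"xyz":[0,0,0],"twist":[0,0,0]},{"xyz":[0,0,0],"twist":[0,0,0]},{"xyz":[0,0,0],"twist":[0,0,0]},{"xyz":[0,0,0],"twist":[0,0,0]},{"xyz":[0,0,0],"twist":[0,0,0]}]}}

```text
clock: 89.7
tool_pos: [0.4003, -0.0262, 0.1964]
tool_rot: [0.0, 0.031, 1.0, 0.0]
contact_force: [0.5, 0.3, 0.0]
finger_gap: 0.03
```

Emit:
{"api": "jog_arm", "payload": {"rows": [{"xyz":[0,0,0],"twist":[0,0,0]},{"xyz":[0,0,0],"twist":[0,0,0]},{"xyz":[0,0,0],"twist":[0,0,0]},{"xyz":[0,0,0],"twist":[0,0,0]},{"xyz":[0,0,0],"twist":[0,0,0]},{"xyz":[0,0,0],"twist":[0,0,0]},{"xyz":[0,0,0],"twist":[0,0,0]},{"xyz":[0,0,0],"twist":[0,0,0]},{"xyz":[0,0,0],"twist":[0,0,0]},{"xyz":[0,0,0],"twist":[0,0,0]},{"xyz":[0,0,0],"twist":[0,0,0]},{"xyz":[0,0,0],"twist":[0,0,0]},{"xyz":[0,0,0],"twist":[0,0,0]},{"xyz":[0,0,0],"twist":[0,0,0]},{"xyz":[0,0,0],"twist":[0,0,0]},{"xyz":[0,0,0],"twist":[0,0,0]},{"xyz":[0,0,0],"twist":[0,0,0]},{"xyz":[0,0,0],"twist":[0,0,0]},{"xyz":[0,0,0],"twist":[0,0,0]},{"xyz":[0,0,0],"twist":[0,0,0]}]}}

```text
clock: 91.37
tool_pos: [0.4003, -0.0262, 0.1964]
tool_rot: [-0.0, 0.031, 1.0, -0.0]
contact_force: [-0.2, -0.2, 0.2]
finger_gap: 0.0298
```

Emit:
{"api": "jog_arm", "payload": {"rows": [{"xyz":[0,0,0],"twist":[0,0,0]},{"xyz":[0,0,0],"twist":[0,0,0]},{"xyz":[0,0,0],"twist":[0,0,0]},{"xyz":[0,0,0],"twist":[0,0,0]},{"xyz":[0,0,0],"twist":[0,0,0]},{"xyz":[0,0,0],"twist":[0,0,0]},{"xyz":[0,0,0],"twist":[0,0,0]},{"xyz":[0,0,0],"twist":[0,0,0]},{"xyz":[0,0,0],"twist":[0,0,0]},{"xyz":[0,0,0],"twist":[0,0,0]},{"xyz":[0,0,0],"twist":[0,0,0]},{"xyz":[0,0,0],"twist":[0,0,0]},{"xyz":[0,0,0],"twist":[0,0,0]},{"xyz":[0,0,0],"twist":[0,0,0]},{"xyz":[0,0,0],"twist":[0,0,0]},{"xyz":[0,0,0],"twist":[0,0,0]},{"xyz":[0,0,0],"twist":[0,0,0]},{"xyz":[0,0,0],"twist":[0,0,0]},{"xyz":[0,0,0],"twist":[0,0,0]},{"xyz":[0,0,0],"twist":[0,0,0]}]}}

```text
clock: 93.03
tool_pos: [0.4003, -0.0262, 0.1964]
tool_rot: [-0.0, 0.031, 1.0, 0.0]
contact_force: [-0.4, 0.1, -1.2]
finger_gap: 0.0297
```

Emit:
{"api": "jog_arm", "payload": {"rows": [{"xyz":[0,0,0],"twist":[0,0,0]},{"xyz":[0,0,0],"twist":[0,0,0]},{"xyz":[0,0,0],"twist":[0,0,0]},{"xyz":[0,0,0],"twist":[0,0,0]},{"xyz":[0,0,0],"twist":[0,0,0]},{"xyz":[0,0,0],"twist":[0,0,0]},{"xyz":[0,0,0],"twist":[0,0,0]},{"xyz":[0,0,0],"twist":[0,0,0]},{"xyz":[0,0,0],"twist":[0,0,0]},{"xyz":[0,0,0],"twist":[0,0,0]},{"xyz":[0,0,0],"twist":[0,0,0]},{"xyz":[0,0,0],"twist":[0,0,0]},{"xyz":[0,0,0],"twist":[0,0,0]},{"xyz":[0,0,0],"twist":[0,0,0]},{"xyz":[0,0,0],"twist":[0,0,0]},{"xyz":[0,0,0],"twist":[0,0,0]},{"xyz":[0,0,0],"twist":[0,0,0]},{"xyz":[0,0,0],"twist":[0,0,0]},{"xyz":[0,0,0],"twist":[0,0,0]},{"xyz":[0,0,0],"twist":[0,0,0]}]}}

```text
clock: 94.7
tool_pos: [0.4003, -0.0262, 0.1964]
tool_rot: [-0.0, 0.031, 1.0, -0.0]
contact_force: [0.6, -0.8, 1.2]
finger_gap: 0.0299
```

Emit:
{"api": "jog_arm", "payload": {"rows": [{"xyz":[0,0,0],"twist":[0,0,0]},{"xyz":[0,0,0],"twist":[0,0,0]},{"xyz":[0,0,0],"twist":[0,0,0]},{"xyz":[0,0,0],"twist":[0,0,0]},{"xyz":[0,0,0],"twist":[0,0,0]},{"xyz":[0,0,0],"twist":[0,0,0]},{"xyz":[0,0,0],"twist":[0,0,0]},{"xyz":[0,0,0],"twist":[0,0,0]},{"xyz":[0,0,0],"twist":[0,0,0]},{"xyz":[0,0,0],"twist":[0,0,0]},{"xyz":[0,0,0],"twist":[0,0,0]},{"xyz":[0,0,0],"twist":[0,0,0]},{"xyz":[0,0,0],"twist":[0,0,0]},{"xyz":[0,0,0],"twist":[0,0,0]},{"xyz":[0,0,0],"twist":[0,0,0]},{"xyz":[0,0,0],"twist":[0,0,0]},{"xyz":[0,0,0],"twist":[0,0,0]},{"xyz":[0,0,0],"twist":[0,0,0]},{"xyz":[0,0,0],"twist":[0,0,0]},{"xyz":[0,0,0],"twist":[0,0,0]}]}}

```text
clock: 96.37
tool_pos: [0.4003, -0.0262, 0.1964]
tool_rot: [-0.0, 0.031, 1.0, 0.0]
contact_force: [-0.9, 0.2, 0.6]
finger_gap: 0.0302
```

Emit:
{"api": "jog_arm", "payload": {"rows": [{"xyz":[0,0,0],"twist":[0,0,0]},{"xyz":[0,0,0],"twist":[0,0,0]},{"xyz":[0,0,0],"twist":[0,0,0]},{"xyz":[0,0,0],"twist":[0,0,0]},{"xyz":[0,0,0],"twist":[0,0,0]},{"xyz":[0,0,0],"twist":[0,0,0]},{"xyz":[0,0,0],"twist":[0,0,0]},{"xyz":[0,0,0],"twist":[0,0,0]},{"xyz":[0,0,0],"twist":[0,0,0]},{"xyz":[0,0,0],"twist":[0,0,0]},{"xyz":[0,0,0],"twist":[0,0,0]},{"xyz":[0,0,0],"twist":[0,0,0]},{"xyz":[0,0,0],"twist":[0,0,0]},{"xyz":[0,0,0],"twist":[0,0,0]},{"xyz":[0,0,0],"twist":[0,0,0]},{"xyz":[0,0,0],"twist":[0,0,0]},{"xyz":[0,0,0],"twist":[0,0,0]},{"xyz":[0,0,0],"twist":[0,0,0]},{"xyz":[0,0,0],"twist":[0,0,0]},{"xyz":[0,0,0],"twist":[0,0,0]}]}}

```text
clock: 98.03
tool_pos: [0.4003, -0.0262, 0.1964]
tool_rot: [-0.0, 0.031, 1.0, 0.0]
contact_force: [-0.3, 0.4, 0.4]
finger_gap: 0.03
```

```bash
timeout 300 python3 - <<'E'
from h import *
from workcell import arm
b=snap("scene","s23");snap("top","t23");
crop("s23","s23a",270,150,420,240,5);crop("s23","s23b",190,190,270,240,8)
a=cv2.imread("pics/scene0.png"); print("diff to start, lid region",np.abs(a[150:215,280:420].astype(int)-b[150:215,280:420]).mean())
g=lambda i: i[155:225,275:415,2].astype(np.float32)
w=np.eye(2,3,dtype=np.float32);print(cv2.findTransformECC(g(a),g(b),w,cv2.MOTION_TRANSLATION,(3,300,1e-6)))
s=arm.read_state();print(s["clock"],s["contact_force"])
E
```

```text
diff to start, lid region 2.5087545787545786
(0.9967020831826691, array([[1.        , 0.        , 0.01341437],
       [0.        , 1.        , 0.0059289 ]], dtype=float32))
98.1333 [0.444784   0.48637297 0.66489065]
```

View pics/s23a.png

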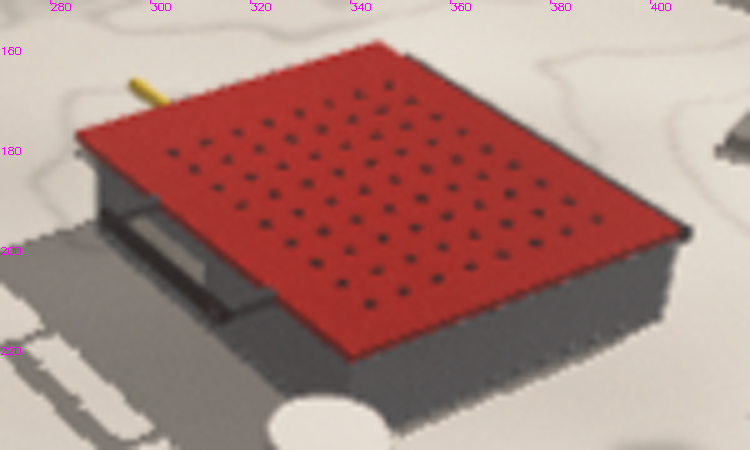

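View pics/s23b.png

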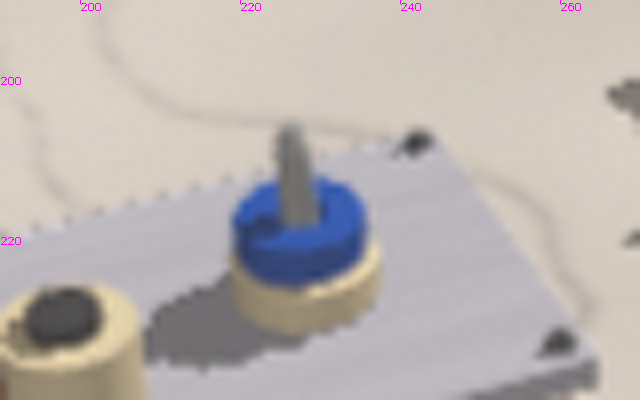

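View pics/t23.png

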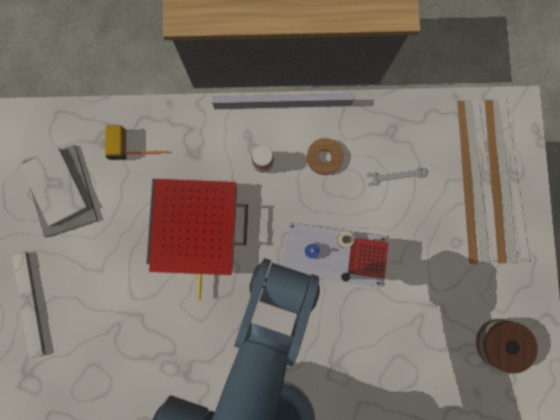

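The lid matches its starting picture (0.01 px shift), the stay is folded, both collars are seated, the bystanders are unmoved and the arm is clear. I'm handing in the job.

```bash
python3 -c "
from workcell import arm
print(arm.sign_off())"
```

```text
the job is handed in; nothing more can be done
None
```

The job is handed in at about 98 s on the robot clock. I lifted and propped the lid, then threaded the two collars that were in the bin, cream 50 mm and then blue 44 mm. After that I folded the stay and let the lid sink shut.

**One mishap:** I first set the cream collar home at about 24 s, while the lid was still sinking at roughly 1.38 rad and not yet resting on the stay. I gripped it again, lifted it 20 mm and held it until the lid was still on the stay (shift under 0.01 px over 1.7 s). Then I set it home and let go. By my reading this keeps steps 1 and 2 in the required order, but no verdict is shown, so I can't confirm it. The second lowering pressed on the plate with about 20 N.

**Last checks, all by picture:**
- **Lid:** it matches its starting picture to 0.01 px.
- **Stay:** its bar lies about 1 px lower than at the start, which I read as fully folded.
- **Collars:** the two collars sit stacked on the spindle with the larger at the bottom. The bin was empty in the last open-lid picture.
- **Jar, reel and wrench:** they look unmoved in the top view; I did not measure them.
- **Arm:** it is clear of everything.

No check failed.

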